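Pack the printer overhaul kit, heavy parts lowest

ROBOT

A 6-joint arm with a two-finger parallel gripper is mounted at the origin on the work surface. World frame = base frame: x ahead of the robot, y to its left, z up, the work surface at z = 0. Lengths are in mm, angles in rad, forces in N, time in s.
With the tool pointing down it reaches from about 350 to 975 mm from the base axis. Payload 7.1 kg.
Tool frame: the origin (TCP) lies at the very end of the fingers, on their centre line; the grasp point (between the pads) lies 19 mm behind it (ctrl.grip_depth is the distance from the TCP to the grasp point, in mm); x points along the fingers, z is the direction in which the jaws open and shut, and the axes are right-handed (so a half turn about x gives the same grasp; the last joint's range is limited). The gripper opens to 88 mm and grips with 3 to 60 N. Pads are 20 mm wide; open, the fingers measure 115 mm over their backs; the gripper's body (75 mm by 178 mm) begins 61 mm behind the grasp point.
Start: joints at [1.276, 0.423, 1.63, -0, 1.089, -0.019], TCP at [170.166, 601.372, 198.275] pointing down, gripper open.
Joint ranges: [-3, 3], [-0.9, 2.11], [0.09, 2.58], [-1.31, 4.45], [0.11, 2.69], [-2.54, 2.54]. Speed limits (rad/s): [2.39, 2.39, 3.01, 3.14, 3.14, 3.14].

INTERFACE

Orientations are given as a rotation vector (axis times angle).
In Python, from workcell import ctrl gives the robot as it stands. The module is installed in compiled form; this text tells all that it offers.
- The arm moves only by the tool send_rows, never from a script. Its argument "rows" is a list of rows, each a list of 4 numbers: the shift along the tool's x, y, z in mm, then the turn about the tool's x in rad. In form: [[x, y, z, turn], ...]. A call has 1 to 10 rows; each row shifts and turns the pose as measured when the row begins, along the tool's axes as they then stand; what a row does not reach is not made up. A row lasts 1/12 s, in which the tool goes at most 41.7 mm and 7.16 degrees, less where a joint would pass 70% of its speed; a pose out of reach is approached as far as the arm can. A call with a gripper value outside its range is refused whole. "fingers" is the opening, from 0 (shut) to 1 (fully open), set as the call begins (left out, the last holds). The fingers move at their own pace and stop on an object; the grip force is fixed at half the most. Time passes only in rows, so rows that do not move let the fingers close. It gives the time, the measured TCP pose, the force and the opening at its end, in the units of the state.
- ctrl.get_obs(): the state, without advancing time (a new reading comes with each control period).
- ctrl.get_image(name): name is "side" or "top" or "wrist"; returns a dict with "img" (480x640x3 uint8, red, green, blue), "depth" (480x640 float32, mm along the optical axis (not along the pixel's ray), 0 where there is no reading), "mtx" (3x3 intrinsics, pixels), "world_from_camera" (4x4, takes a point from camera to world coordinates). Camera axes: x right, y down, z forward; pixel columns grow to the right and rows downward; lengths in mm; the calibration is good to about 2 mm. A picture is of the moment at which its call begins.
- ctrl.close_job(): hands the job in, once; it reports no verdict.
The state is a dict: "t": time; "qpos": joint angles; "qvel": joint speeds; "joint_torque": joint torques, N m; "ee_pos": TCP position; "orientation": TCP orientation; "ft_force": force on the tool from outside, world axes, zero at the start; "moment": the same for the moment, N m; "width": finger opening in mm.
Only numpy, scipy, OpenCV 4.12 (cv2) and the standard library are available. Lean on these libraries where they do the work, as an engineer would, in place of code of your own. Each camera call takes 0.05 s, during which the arm holds its last target.

TASK

Pack the resin printer's overhaul kit into the grey tote with the heaviest parts lowest: swing open the clamp lever on the bench dock to free the casting it holds, lay both castings flat on the floor of the tote, then every cover flat on top of the castings with its closed side up, and last every film frame flat on top of the covers, with nothing standing above the rim. Set the castings down rather than dropping them, swing the empty dock's lever fully shut again, and leave the other things on the bench where they are.

Things in the scene. Friction and masses are not known exactly. Their poses are not given: they have to be found in the camera images.
- cast_a_center (a point): carriage casting a, the heaviest kind (about 0.7 kg): dark metal block 180 x 50 x 36 mm (own x, y, z), flat top and bottom, with a full-width boss in the middle 50 mm of its length, to be gripped across the 50 mm; starts in the dock, under the clamp lever (its underside 12 mm above the bench). The point is its centre, 18 mm above its underside; x runs along its length, z up
- cast_b_center (a point): carriage casting b, the heaviest kind (about 0.7 kg): dark metal block 180 x 50 x 36 mm (own x, y, z), flat top and bottom, with a full-width boss in the middle 50 mm of its length, to be gripped across the 50 mm; starts lying on the bench. The point is its centre, 18 mm above its underside; x runs along its length, z up
- cover_a_center (a point): ventilated cover a, light (about 0.12 kg): grey plastic lid-like shell 120 x 54 x 20 mm, closed on top, hollow below, starts lying hollow side down on the bench. The point is its centre, 10 mm above its underside; x along its length, z up through its closed top. May be absent
- cover_b_center (a point): ventilated cover b, light (about 0.12 kg): grey plastic lid-like shell 120 x 54 x 20 mm, closed on top, hollow below, starts lying hollow side down on the bench. The point is its centre, 10 mm above its underside; x along its length, z up through its closed top. May be absent
- frame_a_center (a point): film frame a, the lightest kind (about 0.05 kg): flat open rectangular aluminium frame 120 x 56 x 10 mm with bars 12 mm wide, starts lying on the bench. The point is its centre, 5 mm above its underside; x along its length, z up. May be absent
- frame_b_center (a point): film frame b, the lightest kind (about 0.05 kg): flat open rectangular aluminium frame 120 x 56 x 10 mm with bars 12 mm wide, starts lying on the bench. The point is its centre, 5 mm above its underside; x along its length, z up. May be absent
- frame_c_center (a point): film frame c, the lightest kind (about 0.05 kg): flat open rectangular aluminium frame 120 x 56 x 10 mm with bars 12 mm wide, starts lying on the bench. The point is its centre, 5 mm above its underside; x along its length, z up. May be absent
- box: open-topped grey plastic tote, fixed, outside 234 x 234 x 95 mm, walls and floor 5 mm thick, so inside 224 x 224 x 90 mm deep. Origin: centre of its underside; x and y run parallel to its walls, z up; the inner floor is at z = 5 mm, the rim at z = 95 mm
- dock: bench dock, fixed: aluminium plate 220 x 225 x 12 mm with low stops (up to 24 mm above the bench, 3 mm play) round the casting, a pivot post at own y = +85 mm and a rest post at own y = -76 mm (both at own x = 0). Origin: under the centre of the casting it holds, at bench height; x along that casting, z up
- lever (a joint): angle of the dock's swing-over clamp lever (rad): a flat steel arm that turns in the horizontal plane about the pivot post; 0 = shut, lying across the casting (along the dock's own -y) 3 mm above it; grows as it swings counter-clockwise seen from above; about 1.57 = open, pointing along the dock's own +x; stops at 0 and 1.7. Stays where it is left (friction about 0.12 N m). The underside of the arm is 51 mm and its top 63 mm above the bench
- lever_handle (a point): handle of the clamp lever: upright round black knob, 24 mm in diameter, from 63 to 108 mm above the bench, 160 mm from the pivot. The point lies on its axis 88 mm above the bench
- lever_hinge (a point): point on the vertical turning axis of the clamp lever, 88 mm above the bench
- bottle_a: white resin bottle, 68 mm across, 160 mm tall, bystander; origin at its underside
- bottle_b: white resin bottle, 68 mm across, 160 mm tall, bystander; origin at its underside
- star_knob: loose red star knob, 42 mm across, 34 mm tall, bystander; origin at its underside
- beaker: glass beaker, 80 mm across, 100 mm tall, bystander; origin at its underside
- driver: screwdriver, 140 mm long, bystander; origin at its underside
Not all that is in view belongs to the job. Leave any brown or purple look-alike of the part that bears frame_b_center alone.

How it is judged (in metres and radians):
On the way, in this order (a step that is already met when the one before it is completed fails the run):
1. the clamp lever has been swung open (past 1.2 rad) (value of joint lever above 1.2 rad), for 0.2 s.
2. both castings lie flat on the floor of the tote (x of cast_a_center in the frame of box between -0.1 and 0.1 m and y of cast_a_center in the frame of box between -0.1 and 0.1 m and angle between each of cast_a_center, cast_b_center's own z axis and vertical below 0.15 rad and z of each of cast_a_center, cast_b_center in the frame of box below 0.03 m and x of cast_b_center in the frame of box between -0.1 and 0.1 m and y of cast_b_center in the frame of box between -0.1 and 0.1 m), for 0.2 s.
3. every cover lies flat in the tote, on top of the castings (x of cover_a_center in the frame of box between -0.1 and 0.1 m and y of cover_a_center in the frame of box between -0.1 and 0.1 m and angle between each of cover_a_center, cover_b_center's own z axis and vertical below 0.15 rad and z of each of cover_a_center, cover_b_center in the frame of box below 0.085 m and z of each of cover_a_center, cover_b_center in the frame of cast_a_center above 0.023 m and z of each of cover_a_center, cover_b_center in the frame of cast_b_center above 0.023 m and x of cover_b_center in the frame of box between -0.1 and 0.1 m and y of cover_b_center in the frame of box between -0.1 and 0.1 m), for 0.2 s.
At the end, for the whole second after the job is handed in: Castings flat (0.15 rad) on the tote floor; covers flat, closed side up, centres 23 mm or more above the castings'; frames flat, centres 10 mm or more above the covers' (32 mm above the castings'), none above the rim; all at rest inside the tote; lever shut (below 0.15 rad) (all of step 2 and all of step 3 and x of frame_a_center in the frame of box between -0.1 and 0.1 m and y of frame_a_center in the frame of box between -0.1 and 0.1 m and angle between each of frame_a_center, frame_b_center, frame_c_center's own z axis and vertical below 0.15 rad and z of each of frame_a_center, frame_b_center, frame_c_center in the frame of box below 0.092 m and z of each of frame_a_center, frame_b_center, frame_c_center in the frame of cast_a_center above 0.032 m and z of each of frame_a_center, frame_b_center, frame_c_center in the frame of cast_b_center above 0.032 m and z of each of frame_a_center, frame_b_center, frame_c_center in the frame of cover_a_center above 0.01 m and z of each of frame_a_center, frame_b_center, frame_c_center in the frame of cover_b_center above 0.01 m and x of frame_b_center in the frame of box between -0.1 and 0.1 m and y of frame_b_center in the frame of box between -0.1 and 0.1 m and x of frame_c_center in the frame of box between -0.1 and 0.1 m and y of frame_c_center in the frame of box between -0.1 and 0.1 m and linear speed of each of cast_a, cast_b, cover_a, cover_b, frame_a, frame_b, frame_c below 0.03 m/s and value of joint lever below 0.15 rad); the robot touches nothing.
It fails at once if a bottle, the beaker, the loose star knob or the screwdriver is moved more than 50 mm (distance of any of bottle_a, bottle_b, star_knob, beaker, driver from where it was at the start of the episode above 0.05 m).
It fails at once if a casting is dropped into the tote (falls faster than 0.65 m/s inside it) ((z of cast_a_center in the frame of box below 0.06 m and x of cast_a_center in the frame of box between -0.1 and 0.1 m and y of cast_a_center in the frame of box between -0.1 and 0.1 m and linear speed of cast_a above 0.65 m/s) or (z of cast_b_center in the frame of box below 0.06 m and x of cast_b_center in the frame of box between -0.1 and 0.1 m and y of cast_b_center in the frame of box between -0.1 and 0.1 m and linear speed of cast_b above 0.65 m/s)).
Of cover_a, cover_b only 1 to 2 are there at a start; the rules pass over those that are not, and their reading is None.
Of frame_a, frame_b, frame_c only 2 to 3 are there at a start; the rules pass over those that are not, and their reading is None.
At some moment in a run one of cover_a, cover_b may be knocked a few centimetres aside while the robot is not near it.
It also fails if it takes over 192 s, if anything falls off the work surface, if the arm or the gripper's body presses on something with over 40 N, if the wrist force passes 120 N, or if a joint passes its speed limit or range.

## Working session

There is one attempt and no reset: what is moved stays moved. The work goes in short steps, Python scripts to look and compute and a tool call to move; the robot and the scene stay as the last step left them, time stands still between calls to the robot, and variables do not carry over. Pictures are saved under pics/ and viewed, and the job is handed in when it is done.

Besides the shell and the picture viewer there is one more tool, called after ">>>" by a JSON object that holds its "api" and its "payload". send_rows: Moves the arm, as the interface text tells. Its arguments: {"type":"object","properties":{"rows":{"type":"array"},"fingers":{"type":"number"}},"required":["rows"]}

```bash
mkdir -p pics; ls
python3 - <<'E'
from workcell import ctrl
import cv2
print(ctrl.get_obs())
for n in ["top","side","wrist"]:
    d=ctrl.get_image(n)
    cv2.imwrite(f"pics/{n}0.png",d["img"][:,:,::-1])
    print(n,d["mtx"].round(1).tolist(),d["world_from_camera"].round(3).tolist())
E
```

```text
pics
{'t': 0.0, 'qpos': array([ 1.27600786e+00,  4.23826353e-01,  1.63068883e+00, -2.30457453e-05,
        1.08859156e+00, -1.89966520e-02]), 'qvel': array([ 0.0014439 ,  0.00138536,  0.00093038, -0.00088865,  0.00292343,
        0.00127613]), 'joint_torque': array([ 1.01712714e-03, -5.44625080e+01, -2.73670113e+01,  6.45440910e-02,
        2.26516515e-02, -1.12673979e-04]), 'ee_pos': array([170.00083179, 600.82028913, 197.51122998]), 'orientation': array([-1.00461311,  1.32837453,  1.00310417]), 'ft_force': array([0.31132225, 0.29511205, 0.52487156]), 'moment': array([ 0.03002185,  0.04359347, -0.00707816]), 'width': 88.01338950568886}
top [[491.3, 0.0, 326.0], [0.0, 491.3, 236.7], [0.0, 0.0, 1.0]] [[-0.008, -0.987, 0.157, 331.606], [-1.0, 0.008, 0.001, 3.87], [-0.002, -0.157, -0.988, 1062.343], [0.0, 0.0, 0.0, 1.0]]
side [[578.3, 0.0, 314.1], [0.0, 578.3, 232.3], [0.0, 0.0, 1.0]] [[0.915, -0.232, 0.33, 84.414], [-0.403, -0.514, 0.757, -903.257], [-0.006, -0.826, -0.564, 797.361], [0.0, 0.0, 0.0, 1.0]]
wrist [[397.5, 0.0, 315.1], [0.0, 397.5, 239.3], [0.0, 0.0, 1.0]] [[0.272, 0.93, 0.247, 102.37], [0.962, -0.262, -0.073, 620.498], [-0.003, 0.257, -0.966, 383.923], [0.0, 0.0, 0.0, 1.0]]
```

View pics/top0.png

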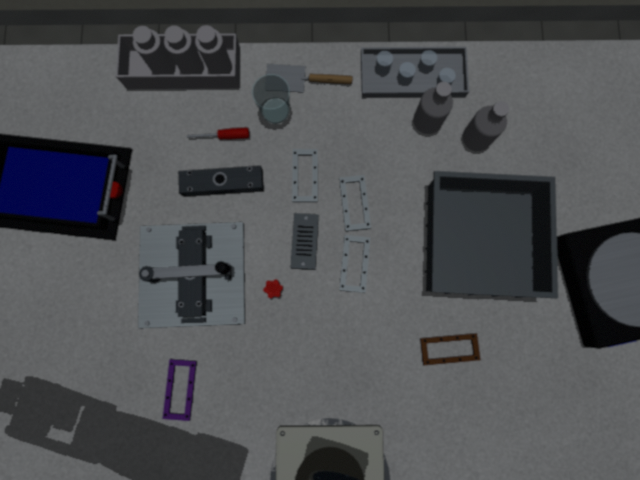

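View pics/side0.png

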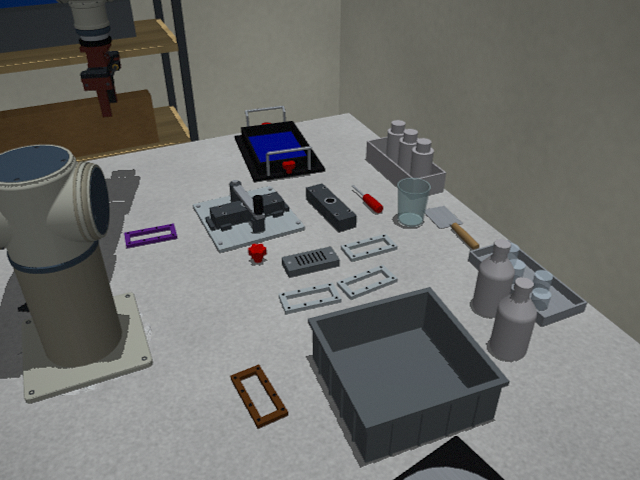

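View pics/wrist0.png

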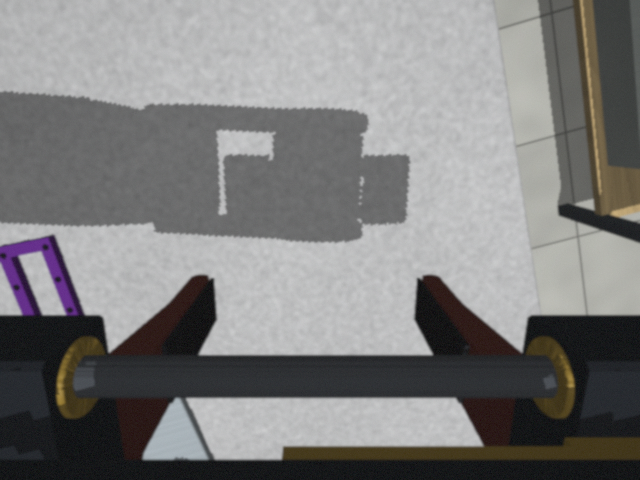

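The top view shows casting b at (221,180), the dock holding casting a at (190,272), the lever knob at (224,269) with its pivot at (147,272), and one cover at (304,242). There are three aluminium frames at (305,177), (354,204) and (355,264), and the tote is at (490,235). The brown (450,349) and purple (180,390) frames are look-alikes. Next I'll measure them.

```bash
cat > h.py <<'E'
from workcell import ctrl
import numpy as np, cv2
from scipy.spatial.transform import Rotation as R
def cloud(d):
    K=d["mtx"]; z=d["depth"].astype(float); v,u=np.mgrid[:480,:640]
    P=np.stack([(u-K[0,2])/K[0,0]*z,(v-K[1,2])/K[1,1]*z,z],-1)
    T=d["world_from_camera"]; W=P@T[:3,:3].T+T[:3,3]
    W[z<=0]=np.nan
    return W
def ray(d,u,v,h):
    K=d["mtx"];T=d["world_from_camera"]
    r=T[:3,:3]@np.array([(u-K[0,2])/K[0,0],(v-K[1,2])/K[1,1],1.]);c=T[:3,3]
    return c+r*(h-c[2])/r[2]
def rect(pts):
    (c,s,a)=cv2.minAreaRect(np.asarray(pts,np.float32)); 
    if s[0]<s[1]: s=(s[1],s[0]); a+=90
    a=(a+90)%180-90
    return np.round(c,1),np.round(s,1),round(np.deg2rad(a),3)
def go(x,y,z,yaw=None):
    """tool-frame displacement; yaw=world angle of jaw axis (tool z), modulo pi"""
    o=ctrl.get_obs(); M=R.from_rotvec(o["orientation"]).as_matrix()
    d=M.T@(np.array([x,y,z])-o["ee_pos"])
    jz=np.arctan2(M[1,2],M[0,2]); t=0
    if yaw is not None:
        t=-(yaw-jz); t=(t+np.pi/2)%np.pi-np.pi/2   # tool x down => turn + is cw seen from above
    print("shift",d.round(1),"turn",round(t,3),"| jaw",round(jz,3),"q6",round(o["qpos"][5],2),"tcp",o["ee_pos"].round(1),"w",round(o["width"],1),"t",round(o["t"],1),"F",o["ft_force"].round(1),"toolx",M[:,0].round(3))
E
python3 - <<'E'
from h import *
d=ctrl.get_image("top");W=cloud(d);np.save("W.npy",W);hsv=cv2.cvtColor(d["img"],cv2.COLOR_RGB2HSV)
def reg(n,u0,u1,v0,v1,zl,zh,m=None):
    S=W[v0:v1,u0:u1].reshape(-1,3); k=(S[:,2]>zl)&(S[:,2]<zh)
    if m is not None:k&=m[v0:v1,u0:u1].reshape(-1)
    P=S[k]; print(n,k.sum(),"z",np.percentile(P[:,2],[10,50,90]).round(1),*rect(P[:,:2]))
reg("castb",165,275,155,205,25,50)
reg("cover",285,325,205,275,10,30)
reg("fa",285,325,145,207,5,20)
reg("fb",333,375,172,232,5,20)
reg("fc",333,375,230,297,5,20)
reg("box",410,570,160,310,85,105)
reg("dock",125,255,212,335,8,16)
reg("casta",160,225,217,330,40,53)
reg("knob",205,250,250,290,100,115)
reg("lever",130,250,250,290,58,70)
reg("pivot",135,165,255,290,60,120)
print("bench z",np.nanmedian(W[300:330,260:420,2]))
go(170,600,200)
E
```

```text
castb 1933 z [33.3 35.9 38.4] [624.8 232.2] [179.6  51.8] -1.509
cover 1392 z [17.2 19.8 22.4] [491.   50.8] [120.8  54.1] -0.061
fa 703 z [ 6.8  9.7 12.3] [636.5  53. ] [126.8  83.7] 0.004
fb 774 z [ 7.   9.5 12.1] [575.  -47.5] [121.5  80.7] 0.094
fc 802 z [ 6.9  9.7 12.2] [445.4 -51.8] [138.5  75.9] -0.021
box 3068 z [90.4 94.  96.5] [ 492.  -333.1] [248.5 247.1] 1.511
dock 6811 z [ 9.7 12.1 14.4] [421.7 293.6] [226.1 220.1] -1.541
casta 1840 z [45.6 48.1 50.4] [421.9 286.1] [179.8  51. ] 0.026
knob 115 z [104.9 107.5 110. ] [426.9 211. ] [22.5 21.6] 1.571
lever 868 z [60.7 63.2 66. ] [421.4 293.3] [186.1  28.8] -1.541
pivot 295 z [61.5 64.  69.1] [419.4 360.7] [51.1 28.8] -1.54
bench z -0.244749902915828
shift [-2.2 -0.2 -1. ] turn 0 | jaw 1.295 q6 -0.02 tcp [170.  601.  197.8] w 88.3 t 0.2 F [-0.2 -1.1 -0.7] toolx [-0.    -0.001 -1.   ]
```

```bash
cat >> h.py <<'E'
def comp(W,u0,u1,v0,v1,zl,zh):
    m=((W[...,2]>zl)&(W[...,2]<zh)).astype(np.uint8); s=np.zeros_like(m); s[v0:v1,u0:u1]=m[v0:v1,u0:u1]
    n,l,st,_=cv2.connectedComponentsWithStats(s,connectivity=8)
    k=1+np.argmax(st[1:,4]); P=W[l==k]; return P
E
python3 - <<'E'
from h import *
W=np.load("W.npy")
for n,a in dict(fa=(285,325,145,207,5,20),fb=(333,375,172,232,5,20),fc=(333,375,230,297,5,20),cover=(285,325,205,275,10,30),castb=(165,275,155,205,25,50),box=(410,570,160,310,87,105)).items():
    P=comp(W,*a); print(n,len(P),P[:,:2].mean(0).round(1),*rect(P[:,:2]))
# box inner edges by slices
P=comp(W,410,570,160,310,87,105)
c=P[:,:2].min(0),P[:,:2].max(0);print(c)
B=comp(W,410,570,160,310,-5,15);print("floor",len(B),np.median(B[:,2]),*rect(B[:,:2]))
d=ctrl.get_image("top")
cv2.imwrite("pics/crop1.png",cv2.resize(d["img"][130:330,270:590,::-1],None,fx=2.5,fy=2.5,interpolation=cv2.INTER_CUBIC))
E
```

```text
fa 695 [638.3  50.2] [639.4  50.5] [120.6  53.8] -0.005
fb 769 [575.8 -59.5] [576.3 -59.5] [121.6  56.4] 0.103
fc 792 [441.6 -57.2] [441.9 -57.2] [120.1  56.1] -0.11
cover 1392 [489.9  50.8] [491.   50.8] [120.8  54.1] -0.061
castb 1933 [623.4 231.9] [624.8 232.2] [179.6  51.8] -1.509
box 2964 [ 490.5 -335.2] [ 492.  -333.1] [248.5 247.1] 1.511
(array([ 362.98857508, -462.24239724]), array([ 621.17464181, -202.12814062]))
floor 9547 4.512780200234147 [ 494.9 -343.7] [219.7 206.1] -0.061
```

View pics/crop1.png

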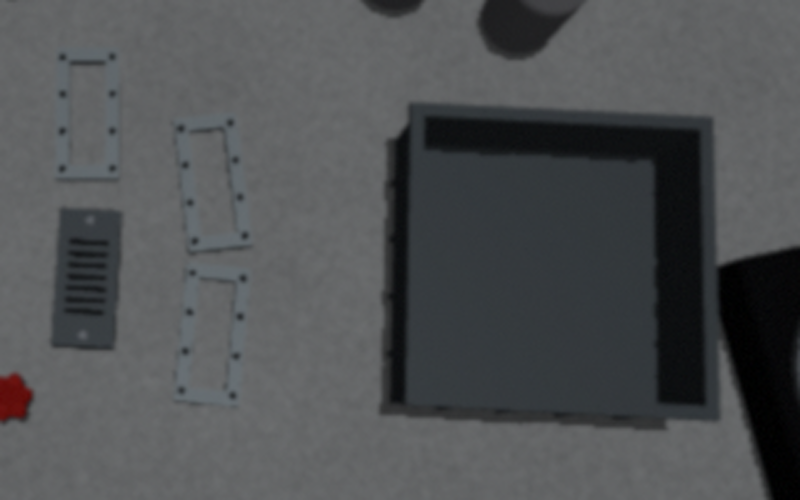

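Run:
```python
from h import *
d=ctrl.get_image("top");W=cloud(d)
for p in [(410,103),(713,118),(719,418),(384,405),(426,118),(700,129),(704,404),(398,401)]:
    print(p,ray(d,270+p[0]/2.5,130+p[1]/2.5,95).round(1))
# tighter rim
P=comp(W,410,570,160,310,91,99)
yaw=-0.06;c,s=np.cos(yaw),np.sin(yaw);q=P[:,:2]-[492,-333];q=q@np.array([[c,-s],[s,c]])
for i in (0,1):print(np.histogram(q[:,i],bins=np.arange(-130,131,5)))
```

```text
(410, 103) [ 619.2 -216.2   95. ]
(713, 118) [ 604.6 -461.7   95. ]
(719, 418) [ 362.6 -446.8   95. ]
(384, 405) [ 374.8 -185.5   95. ]
(426, 118) [ 606.5 -228.6   95. ]
(700, 129) [ 595.5 -450.4   95. ]
(704, 404) [ 373.6 -435.9   95. ]
(398, 401) [ 377.8 -196.6   95. ]
(array([  0, 225, 305, 183,  30,  33,  28,  32,  32,  25,  34,  25,  35,
        25,  33,  25,  38,  25,  35,  28,  33,  27,  29,  29,  30,  25,
        31,  27,  23,  29,  27,  31,  25,  31,  28,  30,  30,  29,  31,
        25,  31,  24,  30,  25,  27,  33,  24,  28, 256, 276, 148,   0]), array([-130, -125, -120, -115, -110, -105, -100,  -95,  -90,  -85,  -80,
        -75,  -70,  -65,  -60,  -55,  -50,  -45,  -40,  -35,  -30,  -25,
        -20,  -15,  -10,   -5,    0,    5,   10,   15,   20,   25,   30,
         35,   40,   45,   50,   55,   60,   65,   70,   75,   80,   85,
         90,   95,  100,  105,  110,  115,  120,  125,  130]))
(array([  0, 154, 307, 270,  27,  30,  25,  27,  26,  23,  34,  30,  28,
        30,  26,  28,  24,  28,  27,  32,  28,  29,  29,  28,  27,  31,
        27,  28,  29,  30,  29,  29,  24,  23,  29,  27,  27,  32,  26,
        27,  28,  25,  32,  26,  31,  30,  26,  25, 179, 297, 234,   0]), array([-130, -125, -120, -115, -110, -105, -100,  -95,  -90,  -85,  -80,
        -75,  -70,  -65,  -60,  -55,  -50,  -45,  -40,  -35,  -30,  -25,
        -20,  -15,  -10,   -5,    0,    5,   10,   15,   20,   25,   30,
         35,   40,   45,   50,   55,   60,   65,   70,   75,   80,   85,
         90,   95,  100,  105,  110,  115,  120,  125,  130]))
```

Run:
```python
from h import *
go(427,211,180,0.045)
```

```text
shift [  18.2 -353.4 -305.5] turn 1.25 | jaw 1.295 q6 -0.02 tcp [170.1 601.2 198. ] w 87.8 t 0.3 F [-0.4 -0.1 -0.8] toolx [-0.    -0.001 -1.   ]
```

>>> {"api": "send_rows", "payload": {"rows": [[0,-25,-22,0],[0,-25,-22,0],[0,-25,-22,0],[0,-25,-22,0],[0,-25,-22,0],[0,-25,-22,0],[0,-25,-22,0],[0,-25,-22,0],[0,-25,-22,0],[0,-25,-22,0]]}}

```text
t: 1.13
ee_pos: [354.6, 315.9, 197.2]
orientation: [-1.009, 1.32, 1.013]
ft_force: [-0.4, 0.2, -0.6]
width: 87.9
```

Run:
```python
from h import *
go(427,211,180,0.045)
```

```text
shift [ 16.9 -97.4 -82.3] turn 1.26 | jaw 1.305 q6 -0.61 tcp [354.6 315.9 197.2] w 87.9 t 1.1 F [-0.4  0.2 -0.6] toolx [ 0.001  0.004 -1.   ]
```

>>> {"api": "send_rows", "payload": {"rows": [[4,-24,-20.5,0],[4,-24,-20.5,0],[4,-24,-20.5,0],[4,-24,-20.5,0],[0,0,0,0.12],[0,0,0,0.12],[0,0,0,0.12],[0,0,0,0.12],[0,0,0,0.12],[0,0,0,0.12]]}}

```text
t: 1.97
ee_pos: [433.0, 198.9, 181.6]
orientation: [-0.435, 1.52, 0.44]
ft_force: [0.5, -0.1, -0.5]
width: 87.7
```

>>> {"api": "send_rows", "payload": {"rows": [[0,0,0,0.12],[0,0,0,0.12],[0,0,0,0.12],[0,0,0,0.12],[0,0,0,0.05],[0,0,0,0]]}}

```text
t: 2.47
ee_pos: [433.2, 198.7, 182.0]
orientation: [0.003, 1.565, 0.005]
ft_force: [-0.4, -0.3, -1.2]
width: 87.9
```

Run:
```python
from h import *
go(427,211,76,0.045)
```

```text
shift [106.1  11.8  -6.9] turn -0.044 | jaw 0.001 q6 0.4 tcp [433.2 198.7 182. ] w 87.9 t 2.5 F [-0.4 -0.3 -1.2] toolx [ 0.006  0.005 -1.   ]
```

>>> {"api": "send_rows", "payload": {"rows": [[0,11.8,-6.9,-0.044],[0,0,0,0],[25,0,0,0],[25,0,0,0],[25,0,0,0],[22,0,0,0],[5,0,0,0],[0,0,0,0]]}}

```text
t: 3.13
ee_pos: [430.8, 211.8, 79.1]
orientation: [-0.038, 1.557, 0.05]
ft_force: [0.5, -0.7, -0.1]
width: 87.8
```

Run:
```python
from h import *
go(427,211,76,0.045)
d=ctrl.get_image("wrist");cv2.imwrite("pics/w1.png",d["img"][:,:,::-1])
```

```text
shift [ 3.1 -0.6 -3.9] turn 0.011 | jaw 0.056 q6 0.37 tcp [430.8 211.8  79.1] w 87.8 t 3.1 F [ 0.5 -0.7 -0.1] toolx [ 0.014  0.008 -1.   ]
```

View pics/w1.png

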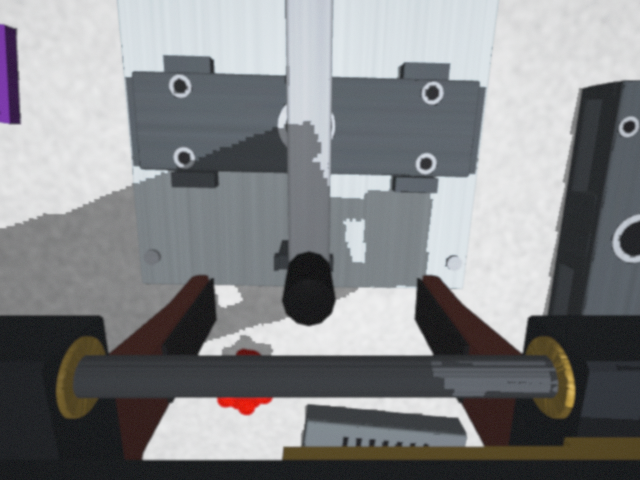

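The knob at (308,290) sits between the fingers. I'll cage it loosely and swing.

>>> {"api": "send_rows", "payload": {"rows": [[2,0,-3,0],[0,0,0,0],[0,0,0,0],[0,0,0,0],[0,0,0,0],[0,0,0,0]], "fingers": 0.38}}

```text
t: 3.68
ee_pos: [431.0, 212.9, 82.5]
orientation: [-0.036, 1.548, 0.053]
ft_force: [-0.3, 0.4, 0.1]
width: 51.2
```

>>> {"api": "send_rows", "payload": {"rows": [[0,1.1,19,-0.12],[0,1.1,19,-0.12],[0,1.1,19,-0.12],[0,1.1,19,-0.12],[0,0,0,0]]}}

```text
t: 4.1
ee_pos: [503.2, 234.9, 85.1]
orientation: [-0.431, 1.505, 0.439]
ft_force: [0.1, -0.7, 0.8]
width: 33.7
```

```bash
cat >> h.py <<'E'
def arc(a,back=0):
    # a = world lever direction angle from -y ; knob pos
    p=np.array([419.7,371])+160*np.array([np.sin(a),-np.cos(a)])
    go(p[0],p[1],76,a)
E
python3 - <<'E'
from h import *
o=ctrl.get_obs();v=o["ee_pos"][:2]-[419.7,371];print("r",np.hypot(*v),"ang",np.arctan2(v[0],-v[1]))
arc(np.arctan2(v[0],-v[1]))
E
```

```text
r 159.6900518792126 ang 0.5502995916305313
shift [ 9.1 -0.3 -0.2] turn 0.006 | jaw 0.557 q6 -0.14 tcp [503.2 234.9  85.1] w 33.7 t 4.1 F [ 0.1 -0.7  0.8] toolx [ 0.019  0.01  -1.   ]
```

>>> {"api": "send_rows", "payload": {"rows": [[2,1.1,19,-0.12],[2,1.1,19,-0.12],[2,1.1,19,-0.12],[2,1.1,19,-0.12],[2,1.1,19,-0.12],[2,1.1,19,-0.12],[1,1.1,19,-0.12],[1,1.1,19,-0.12],[0,0,0,0]]}}

```text
t: 4.85
ee_pos: [579.3, 366.0, 84.7]
orientation: [-1.175, 1.201, 1.165]
ft_force: [0.2, -0.4, 0.2]
width: 33.4
```

Run:
```python
from h import *
o=ctrl.get_obs();v=o["ee_pos"][:2]-[419.7,371];print("r",np.hypot(*v),"ang",np.arctan2(v[0],-v[1]))
arc(1.63)
```

```text
r 159.7169197485132 ang 1.5392581371367828
shift [ 8.9  0.8 14.3] turn -0.105 | jaw 1.525 q6 -0.98 tcp [579.3 366.   84.7] w 33.4 t 4.8 F [ 0.2 -0.4  0.2] toolx [ 0.025  0.015 -1.   ]
```

>>> {"api": "send_rows", "payload": {"rows": [[2,0.8,15,-0.105],[0,0,0,0],[0,0,0,0]]}}

```text
t: 5.1
ee_pos: [576.6, 379.4, 82.4]
orientation: [-1.245, 1.16, 1.233]
ft_force: [-0.0, 0.9, -0.1]
width: 33.1
```

>>> {"api": "send_rows", "payload": {"rows": [[0,0,0,0],[0,0,0,0],[0,0,0,0],[0,0,0,0],[-30,0,0,0],[-30,0,0,0],[-30,0,0,0],[0,0,0,0]], "fingers": 1.0}}

```text
t: 5.77
ee_pos: [571.9, 370.9, 172.3]
orientation: [-1.229, 1.181, 1.221]
ft_force: [0.8, 0.5, 0.4]
width: 83.5
```

Run:
```python
from h import *
d=ctrl.get_image("top");cv2.imwrite("pics/t2.png",d["img"][:,:,::-1])
W=cloud(d)
P=comp(W,165,225,210,335,40,53);print("casta",len(P),*rect(P[:,:2]))
go(422,286,150,1.597)
```

```text
casta 2105 [422.2 286.6] [180.2  51.7] 0.031
shift [ 17.5 151.1 -80.5] turn -0.001 | jaw 1.596 q6 -1.04 tcp [570.8 370.2 169.7] w 86.3 t 5.8 F [ 0.2  0.1 -0.8] toolx [ 0.012  0.006 -1.   ]
```

View pics/t2.png

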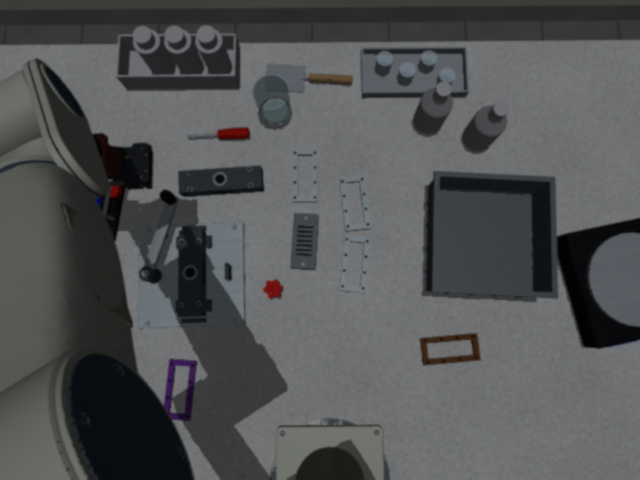

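Run:
```python
from h import *
d=ctrl.get_image("top");print(ray(d,168,197,108)); W=cloud(d)
P=comp(W,145,190,180,230,95,115);print(len(P),P.mean(0), rect(P[:,:2]))
v=P.mean(0)[:2]-[419.7,371];print(np.arctan2(v[0],-v[1])-.028,np.hypot(*v))
go(422,286.5,150,1.599)
```

```text
[566.54666476 319.19787367 108.        ]
129 [571.28541299 324.25403239 106.07394614] (array([572.5, 325. ]), array([23.1, 22.7]), np.float64(-0.136))
1.2436689513560122 158.62951465083455
shift [ 15.8 149.9 -79.3] turn -0.003 | jaw 1.596 q6 -1.04 tcp [569.7 369.6 167.4] w 87.3 t 5.9 F [-0.2 -0.4  0.4] toolx [ 0.009  0.004 -1.   ]
```

>>> {"api": "send_rows", "payload": {"rows": [[0,30,-16,0],[0,30,-16,0],[0,30,-16,0],[0,30,-16,0],[0,28,-15,0],[0,0,0,0],[0,0,0,0]], "fingers": 0.8}}

```text
t: 6.45
ee_pos: [411.6, 277.9, 154.6]
orientation: [-1.225, 1.207, 1.225]
ft_force: [-0.2, 0.3, 0.5]
width: 70.3
```

Run:
```python
from h import *
go(422,286.5,26,1.599)
```

```text
shift [128.5 -11.2   9.1] turn -0.008 | jaw 1.591 q6 -1.02 tcp [411.6 277.9 154.6] w 70.3 t 6.5 F [-0.2  0.3  0.5] toolx [-0.005 -0.005 -1.   ]
```

>>> {"api": "send_rows", "payload": {"rows": [[0,-10,8,0],[0,0,0,0],[25,0,0,0],[25,0,0,0],[20,0,0,0],[0,0,0,0],[0,0,0,0]]}}

```text
t: 7.03
ee_pos: [431.2, 291.8, 80.6]
orientation: [-1.224, 1.202, 1.221]
ft_force: [0.2, -0.3, 0.2]
width: 70.0
```

Run:
```python
from h import *
go(422,286.5,26,1.599)
```

```text
shift [54.6  9.4 -5. ] turn -0.01 | jaw 1.589 q6 -1.01 tcp [431.2 291.8  80.6] w 70.0 t 7.0 F [ 0.2 -0.3  0.2] toolx [ 0.001 -0.002 -1.   ]
```

>>> {"api": "send_rows", "payload": {"rows": [[0,6,-3,-0.01],[0,0,0,0],[0,0,0,0]]}}

```text
t: 7.28
ee_pos: [427.1, 289.8, 82.0]
orientation: [-1.232, 1.194, 1.228]
ft_force: [-0.1, -0.0, 0.4]
width: 70.6
```

Run:
```python
from h import *
go(422,286.5,26,1.599)
```

```text
shift [56.   5.3 -3.1] turn 0.001 | jaw 1.6 q6 -1.02 tcp [427.1 289.8  82. ] w 70.6 t 7.3 F [-0.1 -0.   0.4] toolx [ 0.002 -0.001 -1.   ]
```

>>> {"api": "send_rows", "payload": {"rows": [[18,2,-1,0],[18,2,-1,0],[15,1,-1,0],[3,0,0,0],[0,0,0,0]]}}

```text
t: 7.7
ee_pos: [427.0, 289.8, 32.6]
orientation: [-1.232, 1.181, 1.224]
ft_force: [1.0, -0.1, 0.9]
width: 70.4
```

Run:
```python
from h import *
go(422,286.5,26,1.599)
d=ctrl.get_image("wrist");cv2.imwrite("pics/w3.png",d["img"][:,:,::-1])
```

```text
shift [ 6.5  5.2 -3.2] turn 0.001 | jaw 1.6 q6 -1.02 tcp [427.  289.8  32.6] w 70.4 t 7.7 F [ 1.  -0.1  0.9] toolx [ 0.013  0.006 -1.   ]
```

View pics/w3.png

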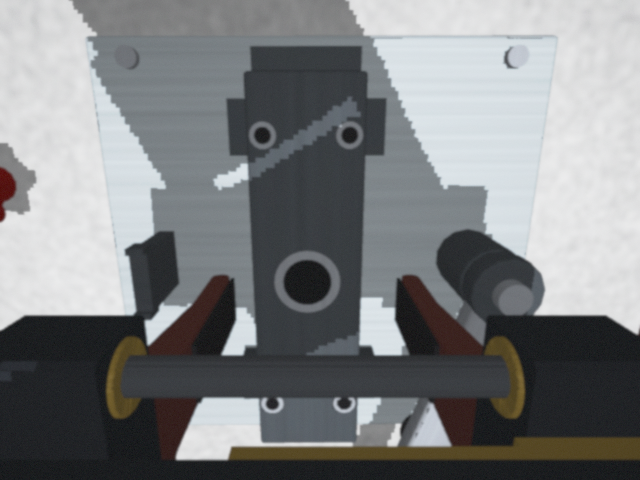

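The fingers at (225,330) and (410,330) straddle casting a's centre hole at (307,282). Closing on it.

>>> {"api": "send_rows", "payload": {"rows": [[5,3,-2,0],[3,0,0,0],[0,0,0,0]]}}

```text
t: 8.0
ee_pos: [425.8, 288.8, 27.0]
orientation: [-1.233, 1.176, 1.222]
ft_force: [0.8, -0.0, -0.4]
width: 70.3
```

>>> {"api": "send_rows", "payload": {"rows": [[0,0,0,0],[0,0,0,0],[0,0,0,0],[0,0,0,0],[0,0,0,0],[0,0,0,0]], "fingers": 0}}

```text
t: 8.5
ee_pos: [426.7, 289.4, 28.3]
orientation: [-1.233, 1.173, 1.221]
ft_force: [0.6, -0.2, 1.1]
width: 33.8
```

>>> {"api": "send_rows", "payload": {"rows": [[-10,0,0,0],[-15,0,0,0],[-20,0,0,0],[-20,0,0,0]]}}

```text
t: 8.83
ee_pos: [422.6, 286.9, 93.1]
orientation: [-1.232, 1.183, 1.224]
ft_force: [0.7, 0.2, 0.0]
width: 7.1
```

```bash
cat >> h.py <<'E'
BX,BY,BYAW=492.,-333.,-0.06
def box(x,y):
    c,s=np.cos(BYAW),np.sin(BYAW); return BX+c*x-s*y, BY+s*x+c*y
E
python3 - <<'E'
from h import *
go(*box(0,52),200,1.511);go(*box(0,-52),200,1.511)
E
```

```text
shift [-109.1  -57.2 -569.3] turn 0.089 | jaw 1.6 q6 -1.02 tcp [422.6 286.9  93.1] w 7.1 t 8.8 F [0.7 0.2 0. ] toolx [ 0.012  0.005 -1.   ]
shift [-109.7  -48.  -672.9] turn 0.089 | jaw 1.6 q6 -1.02 tcp [422.6 286.9  93.1] w 7.1 t 8.8 F [0.7 0.2 0. ] toolx [ 0.012  0.005 -1.   ]
```

Run:
```python
from h import *
for n in("wrist","side","top"):
    d=ctrl.get_image(n);cv2.imwrite(f"pics/{n}4.png",d["img"][:,:,::-1])
go(422,286,100)
```

```text
shift [-6.1  2.  -1.8] turn 0 | jaw 1.6 q6 -1.02 tcp [424.1 287.9  93.9] w 0.3 t 9.0 F [-0.5 -0.2  0.4] toolx [ 0.016  0.008 -1.   ]
```

View pics/wrist4.png

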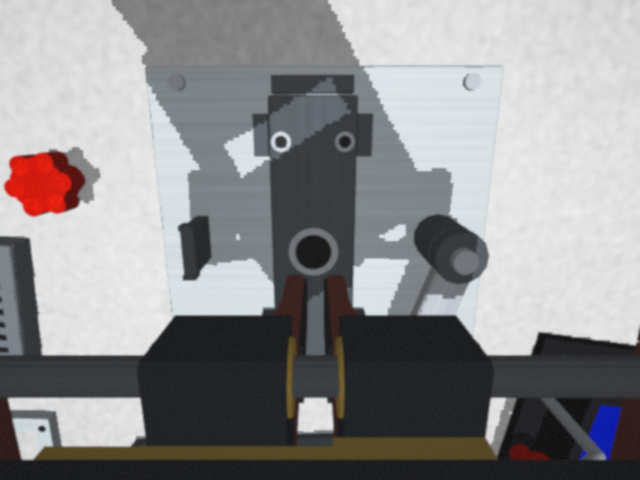

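View pics/side4.png

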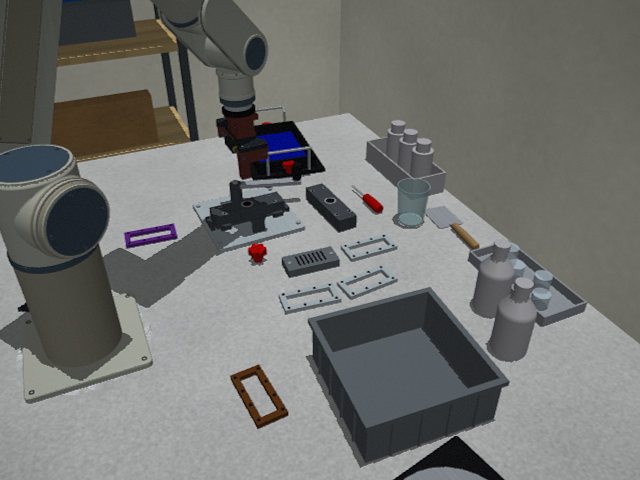

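Run:
```python
from h import *
o=ctrl.get_obs();M=R.from_rotvec(o["orientation"]).as_matrix();p=o["ee_pos"]
for n in("wrist","side","top"):
    d=ctrl.get_image(n);T=np.linalg.inv(d["world_from_camera"])
    for q in (p,p-19*M[:,0],p-100*M[:,0],[422,286.5,48]):
        c=T[:3,:3]@q+T[:3,3];uv=d["mtx"]@c;print(n,(uv[:2]/uv[2]).round(1),c.round(0),end=" ")
    W=cloud(d); print("depth at tip",)
    if n=="wrist":
        print(d["world_from_camera"].round(3)); print("finger tip pts",W[285,300],W[285,333],W[300,345],W[250,313],W[200,310])
```

```text
wrist [315.  279.8] [ -0.  20. 198.] wrist [314.9 294.7] [ -0.  25. 180.] wrist [314.3 418.9] [ -0.  46. 102.] wrist [312.3 248.6] [ -2.   6. 242.] depth at tip
[[-3.00000e-02  9.62000e-01  2.72000e-01  3.50788e+02]
 [ 1.00000e+00  2.70000e-02  1.40000e-02  2.84621e+02]
 [ 6.00000e-03  2.72000e-01 -9.62000e-01  2.79106e+02]
 [ 0.00000e+00  0.00000e+00  0.00000e+00  1.00000e+00]]
finger tip pts [412.17280847 281.29428032 130.08063911] [412.09069449 294.62466809 129.4018063 ] [455.14932012 308.0176254   48.53224245] [422.72491547 286.92421922  48.50862608] [392.02170327 284.29975985  48.84266417]
side [246.3 187. ] [-165. -110. 1410.] side [245.6 180.3] [-166. -126. 1400.] side [242.6 150.2] [-167. -192. 1353.] side [247.  203.6] [-166.  -71. 1435.] depth at tip
top [183.  268.8] [-283.   63.  971.] top [180.2 268.1] [-283.   61.  952.] top [167.1 264.5] [-282.   49.  872.] top [190.1 271.9] [-281.   73. 1016.] depth at tip
```

View pics/top4.png

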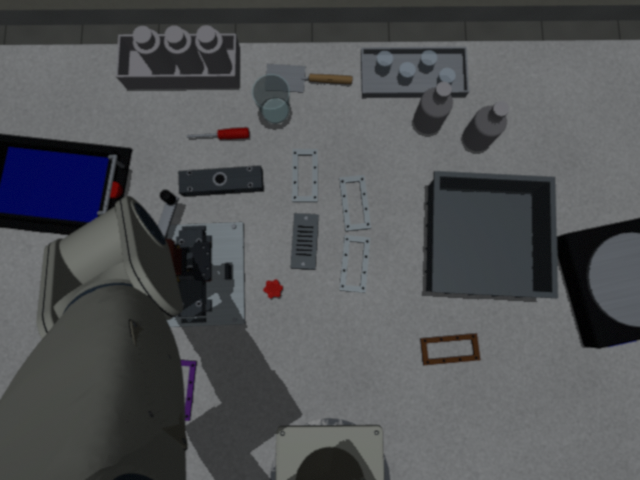

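Run:
```python
from h import *
d=ctrl.get_image("wrist");W=cloud(d)
for u in (297,300,335,338):
    print(u,[(v,W[v,u].round(0).tolist()) for v in range(270,300,3)])
d=ctrl.get_image("side");W=cloud(d);T=np.linalg.inv(d["world_from_camera"])
c=T[:3,:3]@np.array([170.2,601.4,198.3])+T[:3,3];uv=d["mtx"]@c;print("init tcp proj",uv[:2]/uv[2])
for v in range(164,200,3): print(v,[W[v,u].round(0).tolist() for u in (238,242,246,250,254)])
cv2.imwrite("pics/s5.png",cv2.resize(d["img"][120:240,180:330,::-1],None,fx=5,fy=5,interpolation=cv2.INTER_CUBIC))
s0=cv2.imread("pics/side0.png");cv2.imwrite("pics/s0.png",cv2.resize(s0[20:140,40:190],None,fx=5,fy=5,interpolation=cv2.INTER_CUBIC))
```

```text
297 [(270, [433.0, 276.0, 49.0]), (273, [435.0, 276.0, 48.0]), (276, [411.0, 279.0, 118.0]), (279, [411.0, 279.0, 120.0]), (282, [411.0, 279.0, 125.0]), (285, [411.0, 279.0, 128.0]), (288, [411.0, 279.0, 131.0]), (291, [410.0, 279.0, 135.0]), (294, [411.0, 280.0, 137.0]), (297, [410.0, 280.0, 141.0])]
300 [(270, [433.0, 278.0, 49.0]), (273, [436.0, 278.0, 47.0]), (276, [411.0, 280.0, 118.0]), (279, [411.0, 280.0, 121.0]), (282, [411.0, 280.0, 125.0]), (285, [411.0, 280.0, 128.0]), (288, [411.0, 280.0, 132.0]), (291, [411.0, 281.0, 133.0]), (294, [410.0, 281.0, 138.0]), (297, [411.0, 281.0, 140.0])]
335 [(270, [433.0, 300.0, 47.0]), (273, [435.0, 300.0, 48.0]), (276, [410.0, 295.0, 118.0]), (279, [410.0, 295.0, 122.0]), (282, [410.0, 295.0, 125.0]), (285, [410.0, 294.0, 128.0]), (288, [411.0, 294.0, 131.0]), (291, [410.0, 294.0, 136.0]), (294, [410.0, 294.0, 137.0]), (297, [410.0, 294.0, 140.0])]
338 [(270, [433.0, 301.0, 47.0]), (273, [435.0, 302.0, 48.0]), (276, [437.0, 302.0, 48.0]), (279, [439.0, 302.0, 48.0]), (282, [441.0, 302.0, 48.0]), (285, [410.0, 296.0, 128.0]), (288, [410.
[... 840 characters left out ...]
471.0, 6.0]]
182 [[428.0, 375.0, 63.0], [438.0, 372.0, 62.0], [447.0, 366.0, 63.0], [456.0, 361.0, 63.0], [465.0, 357.0, 63.0]]
185 [[423.0, 358.0, 63.0], [432.0, 353.0, 64.0], [441.0, 348.0, 65.0], [451.0, 348.0, 62.0], [462.0, 346.0, 61.0]]
188 [[421.0, 355.0, 57.0], [431.0, 354.0, 55.0], [441.0, 352.0, 54.0], [478.0, 439.0, -1.0], [487.0, 433.0, 0.0]]
191 [[420.0, 353.0, 49.0], [434.0, 366.0, 39.0], [460.0, 420.0, 4.0], [465.0, 399.0, 14.0], [475.0, 394.0, 14.0]]
194 [[419.0, 352.0, 41.0], [434.0, 370.0, 28.0], [452.0, 393.0, 11.0], [459.0, 382.0, 15.0], [472.0, 385.0, 10.0]]
197 [[420.0, 358.0, 29.0], [432.0, 365.0, 22.0], [445.0, 372.0, 15.0], [455.0, 369.0, 14.0], [449.0, 311.0, 47.0]]
```

View pics/s5.png

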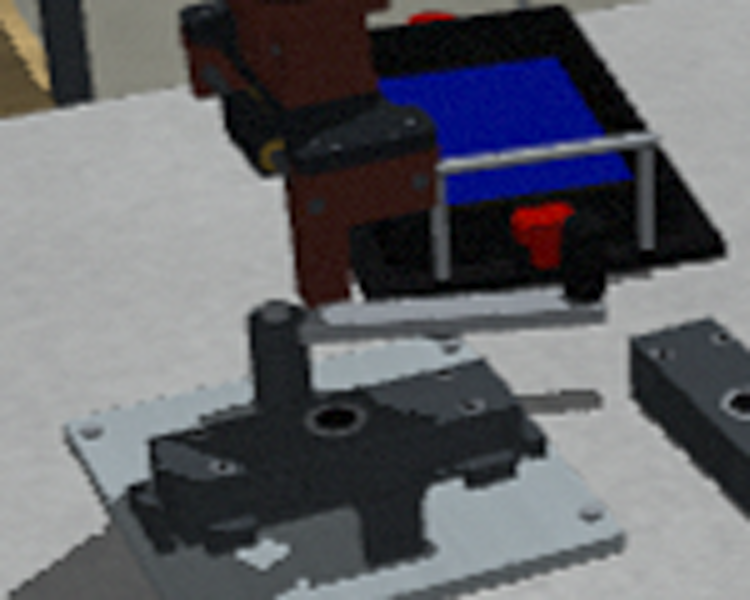

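View pics/s0.png

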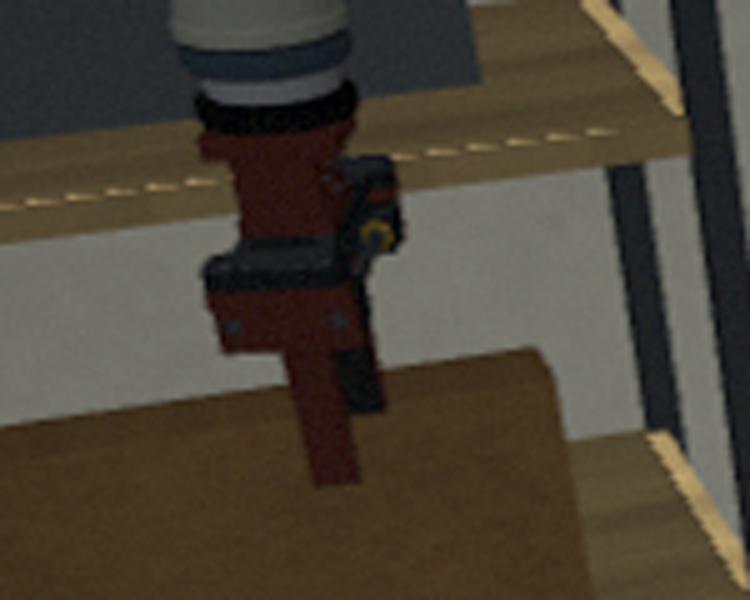

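Run:
```python
from h import *
go(422,286,100)
o=ctrl.get_obs();print(o["qpos"])
s0=cv2.imread("pics/side0.png")
```

```text
shift [-8.7  0.3 -0.7] turn 0 | jaw 1.6 q6 -1.02 tcp [422.4 286.8  91.3] w 0.6 t 9.2 F [ 0.5  0.3 -0.2] toolx [ 0.011  0.005 -1.   ]
[ 0.57442028  0.41249273  1.9623488  -0.00290686  0.75451098 -1.02351849]
```

Run:
```python
from h import *
print(ctrl.grip_depth,[a for a in dir(ctrl) if not a.startswith("_")])
o=ctrl.get_obs();M=R.from_rotvec(o["orientation"]).as_matrix()
d=ctrl.get_image("wrist");W=cloud(d);o2=ctrl.get_obs();p=o2["ee_pos"];M=R.from_rotvec(o2["orientation"]).as_matrix()
L=(W-p)@M
for uv in [(60,375),(200,325),(200,345),(200,420),(300,278),(300,310),(300,350),(315,375),(420,345),(600,375),(300,445),(300,470),(150,330),(10,460)]:
    print(uv,L[uv[1],uv[0]].round(0))
d=ctrl.get_image("side");W=cloud(d);L=(W-p)@M
m=(np.linalg.norm(L,axis=-1)<260)&(L[...,0]<-15)
Q=L[m]
for a in range(-20,-200,-8):
    k=(Q[:,0]<=a)&(Q[:,0]>a-8)
    if k.sum():print(a,k.sum(),Q[k][:,1].min().round(0),Q[k][:,1].max().round(0),Q[k][:,2].min().round(0),Q[k][:,2].max().round(0))
```

```text
18.700000000000003 ['Unreachable', 'close_job', 'get_image', 'get_obs', 'grip_depth']
(60, 375) [-121.   27.  -48.]
(200, 325) [-115.   34.  -23.]
(200, 345) [-121.   33.  -21.]
(200, 420) [-129.   23.  -19.]
(300, 278) [-27.  11.  -6.]
(300, 310) [-60.  11.  -5.]
(300, 350) [-123.   33.   -2.]
(315, 375) [-121.   27.    0.]
(420, 345) [-123.   34.   19.]
(600, 375) [-121.   27.   53.]
(300, 445) [-128.   18.   -2.]
(300, 470) [-139.   24.   -2.]
(150, 330) [  92.  -76. -127.]
(10, 460) [-138.   23.  -45.]
-20 9 -8.0 12.0 -10.0 2.0
-28 32 -11.0 13.0 -12.0 9.0
-36 35 -10.0 13.0 -16.0 10.0
-44 35 -11.0 13.0 -14.0 -0.0
-52 33 -11.0 13.0 -15.0 10.0
-60 27 -10.0 12.0 -16.0 12.0
-68 3 -3.0 11.0 -16.0 6.0
-76 6 11.0 13.0 1.0 13.0
-84 3 11.0 12.0 -0.0 9.0
-100 38 -32.0 33.0 -83.0 77.0
-108 139 -33.0 34.0 -86.0 83.0
-116 181 -31.0 34.0 -85.0 79.0
-124 175 -33.0 35.0 -90.0 83.0
-132 105 -33.0 34.0 -92.0 90.0
-140 384 -32.0 35.0 -94.0 91.0
-148 188 -30.0 35.0 -93.0 86.0
-156 86 -20.0 26.0 -48.0 20.0
-164 85 -19.0 25.0 -46.0 13.0
-172 69 -18.0 25.0 -46.0 -17.0
-180 84 -32.0 34.0 -46.0 7.0
-188 153 -33.0 36.0 -46.0 -1.0
-196 153 -37.0 38.0 -40.0 29.0
```

Both cameras show the real fingertips about 24 mm above the reported TCP, so the fingers closed above the casting and only brushed the knob. I'll allow for that from here. The lever is at about 1.24 rad, so I'll first push it fully open.

```bash
cat >> h.py <<'E'
def tip(x,y,z,yaw=None): go(x,y,z-24,yaw)
E
python3 - <<'E'
from h import *
tip(562,288,115)
E
```

```text
shift [   2.  -139.4   -2.9] turn 0 | jaw 1.6 q6 -1.02 tcp [422.6 286.9  91.3] w 0.5 t 9.3 F [ 1.  -0.6 -0.5] toolx [ 0.011  0.005 -1.   ]
```

>>> {"api": "send_rows", "payload": {"rows": [[-1,-27,-1,0],[-1,-27,-1,0],[0,-27,0,0],[0,-27,0,0],[0,-20,0,0],[0,0,0,0],[0,0,0,0]]}}

```text
t: 9.92
ee_pos: [551.9, 286.7, 89.1]
orientation: [-1.233, 1.193, 1.23]
ft_force: [-0.2, 0.1, -0.2]
width: 0.5
```

Run:
```python
from h import *
tip(562,288,75)
```

```text
shift [ 38.1 -10.    0.9] turn 0 | jaw 1.602 q6 -1.14 tcp [551.9 286.7  89.1] w 0.5 t 9.9 F [-0.2  0.1 -0.2] toolx [ 0.003  0.    -1.   ]
```

>>> {"api": "send_rows", "payload": {"rows": [[12,-6,0,0],[14,-6,0,0],[10,-2,0,0],[0,0,0,0],[0,-2,14,0],[0,-3,14,0],[0,-3,14,0],[0,-3,14,0],[0,0,8,0],[0,0,0,0]]}}

```text
t: 10.75
ee_pos: [569.9, 358.7, 49.4]
orientation: [-1.233, 1.198, 1.235]
ft_force: [0.3, -0.5, -1.1]
width: 0.5
```

```bash
cat >> h.py <<'E'
def lever():
    d=ctrl.get_image("top");W=cloud(d);P=comp(W,130,260,150,300,100,115)
    v=P.mean(0)[:2]-[419.7,371];print("lever",len(P),P.mean(0).round(1),"ang",np.arctan2(v[0],-v[1])-.028,"r",np.hypot(*v))
E
python3 - <<'E'
from h import *
tip(579,354,75)
d=ctrl.get_image("wrist");cv2.imwrite("pics/w6.png",d["img"][:,:,::-1])
d=ctrl.get_image("top");cv2.imwrite("pics/t6.png",d["img"][:,:,::-1])
E
```

```text
shift [-1.6 -8.9 -5. ] turn 0 | jaw 1.603 q6 -1.06 tcp [569.9 358.7  49.4] w 0.5 t 10.8 F [ 0.3 -0.5 -1.1] toolx [-0.003 -0.002 -1.   ]
```

View pics/w6.png

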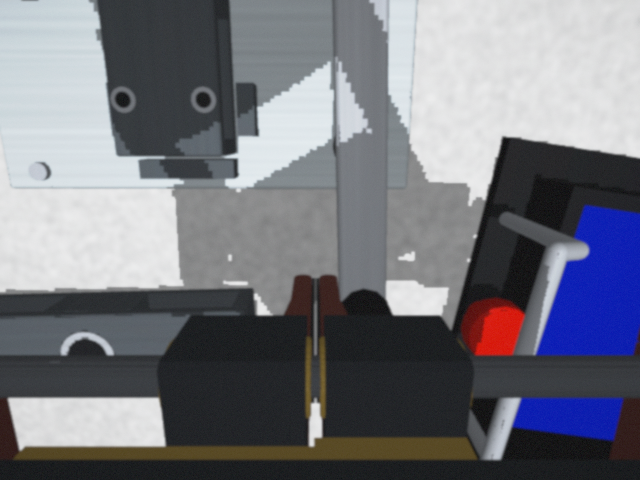

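View pics/t6.png

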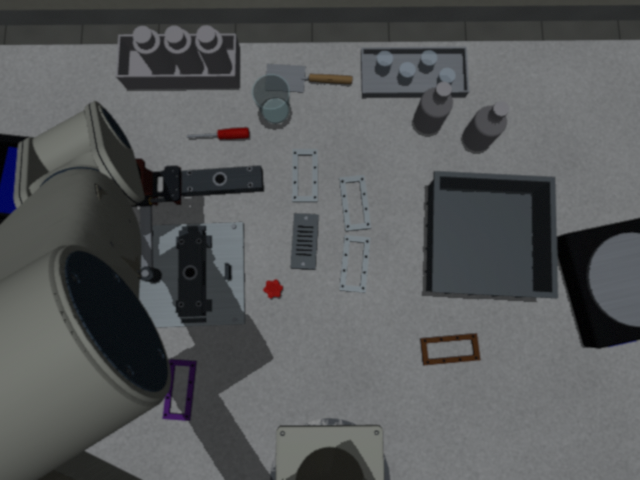

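The lever in the wrist view (360,200) is now parallel to the casting, so it's fully open. Back to casting a.

>>> {"api": "send_rows", "payload": {"rows": [[0,0,-10,0],[-20,0,-15,0],[-25,10,-10,0],[-10,30,-8,0],[0,35,-8,0],[0,35,-8,0],[0,27,-5,0],[0,0,0,0],[0,0,0,0]], "fingers": 0.8}}

```text
t: 11.6
ee_pos: [428.9, 276.3, 107.3]
orientation: [-1.229, 1.202, 1.23]
ft_force: [1.2, -0.2, 0.1]
width: 57.1
```

Run:
```python
from h import *
tip(422,286.5,26,1.599)
```

```text
shift [105.3   6.3  10.8] turn -0.002 | jaw 1.597 q6 -1.05 tcp [428.9 276.3 107.3] w 57.1 t 11.6 F [ 1.2 -0.2  0.1] toolx [-0.004 -0.004 -1.   ]
```

>>> {"api": "send_rows", "payload": {"rows": [[5,4,7,0],[15,1,2,0],[18,0,0,0],[10,0,0,0],[0,0,0,0],[0,0,0,0]]}}

```text
t: 12.1
ee_pos: [429.5, 287.3, 57.8]
orientation: [-1.226, 1.197, 1.224]
ft_force: [-0.5, -0.0, -0.0]
width: 70.4
```

Run:
```python
from h import *
tip(422,286.5,26,1.599)
```

```text
shift [55.8  7.6 -0.6] turn -0.006 | jaw 1.593 q6 -1.02 tcp [429.5 287.3  57.8] w 70.4 t 12.1 F [-0.5 -0.  -0. ] toolx [ 0.002  0.    -1.   ]
```

>>> {"api": "send_rows", "payload": {"rows": [[12,4,0,0],[14,3,0,0],[14,1,0,0],[10,0,0,0],[3,0,0,0],[0,0,0,0]]}}

```text
t: 12.6
ee_pos: [426.6, 289.8, 5.2]
orientation: [-1.225, 1.191, 1.22]
ft_force: [0.0, 0.5, 0.3]
width: 70.3
```

Run:
```python
from h import *
tip(422,286.5,26,1.599)
d=ctrl.get_image("wrist");cv2.imwrite("pics/w7.png",d["img"][:,:,::-1])
```

```text
shift [ 3.1  4.7 -3.2] turn -0.008 | jaw 1.591 q6 -1.02 tcp [426.6 289.8   5.2] w 70.3 t 12.6 F [0.  0.5 0.3] toolx [ 0.008  0.004 -1.   ]
```

View pics/w7.png

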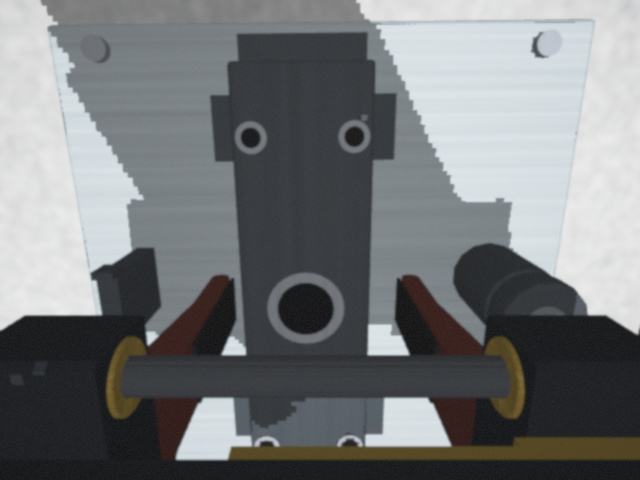

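>>> {"api": "send_rows", "payload": {"rows": [[2,2,-1,0],[0,0,0,0],[0,0,0,0],[0,0,0,0],[0,0,0,0],[0,0,0,0],[0,0,0,0]], "fingers": 0}}

```text
t: 13.23
ee_pos: [425.3, 288.5, 4.9]
orientation: [-1.226, 1.189, 1.219]
ft_force: [0.4, -0.9, -3.5]
width: 49.6
```

>>> {"api": "send_rows", "payload": {"rows": [[-10,0,0,0],[-15,0,0,0],[-20,0,0,0],[-25,0,0,0],[-30,0,0,0],[-30,0,0,0],[-15,0,0,0],[0,0,0,0]]}}

```text
t: 13.9
ee_pos: [418.4, 285.4, 155.5]
orientation: [-1.225, 1.203, 1.225]
ft_force: [0.3, 0.5, -8.1]
width: 49.5
```

Run:
```python
from h import *
tip(*box(0,52),200,1.511)
```

```text
shift [ -19.5  -65.  -568. ] turn 0.08 | jaw 1.591 q6 -1.02 tcp [418.4 285.4 155.5] w 49.5 t 13.9 F [ 0.3  0.5 -8.1] toolx [-0.002 -0.002 -1.   ]
```

>>> {"api": "send_rows", "payload": {"rows": [[-2,-3,-20,0],[-2,-4,-32,0],[-2,-4,-32,0],[-2,-4,-32,0],[-2,-4,-32,0.01],[-2,-4,-32,0.01],[0,-4,-32,0.01],[0,-4,-32,0.01],[0,-4,-32,0.01],[0,-4,-32,0.01]]}}

```text
t: 14.73
ee_pos: [452.4, -29.2, 161.8]
orientation: [-1.18, 1.231, 1.195]
ft_force: [0.7, -0.2, -8.2]
width: 50.0
```

Run:
```python
from h import *
tip(*box(0,52),200,1.511)
```

```text
shift [ -15.   -50.4 -250.5] turn 0.029 | jaw 1.54 q6 -1.63 tcp [452.4 -29.2 161.8] w 50.0 t 14.7 F [ 0.7 -0.2 -8.2] toolx [-0.011  0.001 -1.   ]
```

>>> {"api": "send_rows", "payload": {"rows": [[-2,-6,-32,0.006],[-2,-6,-32,0.006],[-2,-6,-32,0.006],[-2,-6,-32,0.006],[-2,-6,-32,0],[0,-7,-32,0],[0,-6,-25,0],[0,0,-10,0],[0,0,0,0],[0,0,0,0]]}}

```text
t: 15.57
ee_pos: [474.0, -272.0, 158.9]
orientation: [-1.141, 1.254, 1.186]
ft_force: [-0.8, 0.4, -6.8]
width: 49.6
```

Run:
```python
from h import *
tip(*box(0,52),150,1.511)
d=ctrl.get_image("top");cv2.imwrite("pics/t8.png",d["img"][:,:,::-1])
```

```text
shift [ 32.2 -22.6  -7.9] turn -0.005 | jaw 1.506 q6 -2.04 tcp [ 474.  -272.   158.9] w 49.6 t 15.6 F [-0.8  0.4 -6.8] toolx [-0.028  0.009 -1.   ]
```

View pics/t8.png

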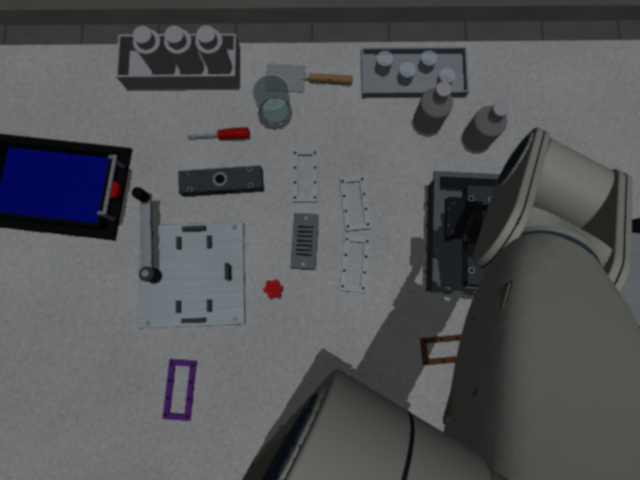

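>>> {"api": "send_rows", "payload": {"rows": [[0,-9,-3,0],[2,-9,-3,-0.003],[3,-3,-1,0],[5,0,0,0],[10,0,0,0],[10,0,0,0],[0,0,0,0]]}}

```text
t: 16.2
ee_pos: [495.6, -274.4, 124.2]
orientation: [-1.146, 1.25, 1.196]
ft_force: [-0.9, 0.4, -8.0]
width: 50.1
```

Run:
```python
from h import *
go(*box(3,52),0,1.511)
```

```text
shift [124.   -6.8  -7.9] turn 0.005 | jaw 1.516 q6 -2.04 tcp [ 495.6 -274.4  124.2] w 50.1 t 16.2 F [-0.9  0.4 -8. ] toolx [-0.031  0.011 -0.999]
```

>>> {"api": "send_rows", "payload": {"rows": [[10,-3,-4,0.002],[14,-2,-3,0],[14,-1,-1,0],[14,0,0,0],[14,0,0,0],[10,0,0,0],[5,0,0,0],[0,0,0,0]]}}

```text
t: 16.87
ee_pos: [498.6, -283.4, 34.8]
orientation: [-1.144, 1.252, 1.194]
ft_force: [0.1, -0.4, -7.3]
width: 50.1
```

Run:
```python
from h import *
go(*box(3,52),0,1.511)
```

```text
shift [34.8 -0.5  1.8] turn 0.002 | jaw 1.513 q6 -2.04 tcp [ 498.6 -283.4   34.8] w 50.1 t 16.9 F [ 0.1 -0.4 -7.3] toolx [-0.031  0.011 -0.999]
```

Now slowly down to contact (expected at ee z ≈ -2).

>>> {"api": "send_rows", "payload": {"rows": [[9,0,1,0],[9,0,0,0],[7,0,0,0],[3,0,0,0],[2,0,0,0],[0,0,0,0]]}}

```text
t: 17.37
ee_pos: [499.2, -283.0, 3.1]
orientation: [-1.146, 1.251, 1.192]
ft_force: [0.3, 0.2, -8.2]
width: 49.7
```

Run:
```python
from h import *
go(*box(3,52),-2,1.511)
```

```text
shift [5.1 1.  1.6] turn 0.002 | jaw 1.513 q6 -2.04 tcp [ 499.2 -283.     3.1] w 49.7 t 17.4 F [ 0.3  0.2 -8.2] toolx [-0.029  0.01  -1.   ]
```

>>> {"api": "send_rows", "payload": {"rows": [[2.5,0,0,0],[2,0,0,0],[1.5,0,0,0],[0,0,0,0]]}}

```text
t: 17.7
ee_pos: [499.8, -283.4, -1.7]
orientation: [-1.148, 1.25, 1.19]
ft_force: [0.8, 0.7, -6.9]
width: 49.8
```

>>> {"api": "send_rows", "payload": {"rows": [[2,0,0,0],[1.5,0,0,0],[0,0,0,0]]}}

```text
t: 17.95
ee_pos: [500.3, -283.5, -1.5]
orientation: [-1.149, 1.25, 1.19]
ft_force: [-0.1, 0.3, -8.3]
width: 50.1
```

>>> {"api": "send_rows", "payload": {"rows": [[4,0,0,0],[3,0,0,0],[0,0,0,0]]}}

```text
t: 18.2
ee_pos: [502.1, -284.0, -2.3]
orientation: [-1.152, 1.248, 1.187]
ft_force: [0.4, 0.9, -7.6]
width: 49.9
```

Run:
```python
from h import *
go(*box(3,52),-2,1.511)
o=ctrl.get_obs();print(o["qpos"].round(3),o["joint_torque"].round(1))
d=ctrl.get_image("side");cv2.imwrite("pics/s9.png",cv2.resize(d["img"][240:460,290:530,::-1],None,fx=3,fy=2.7))
d=ctrl.get_image("wrist");cv2.imwrite("pics/w9.png",d["img"][:,:,::-1])
```

```text
shift [-0.2  4.1  2.5] turn 0.003 | jaw 1.514 q6 -2.04 tcp [ 502.1 -284.    -2.3] w 49.9 t 18.2 F [ 0.4  0.9 -7.6] toolx [-0.023  0.007 -1.   ]
[-0.532  0.655  1.814 -0.009  0.696 -2.038] [  0.  -62.  -18.7  -0.1   0.5  -0. ]
```

View pics/s9.png

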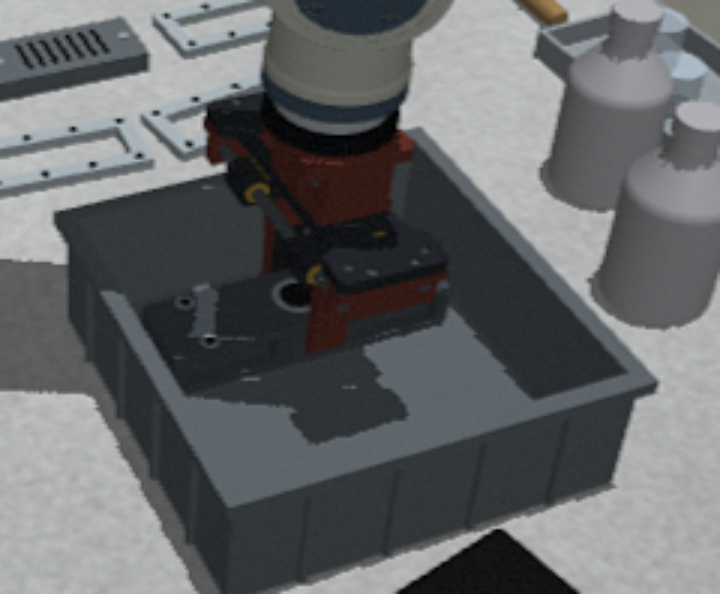

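View pics/w9.png

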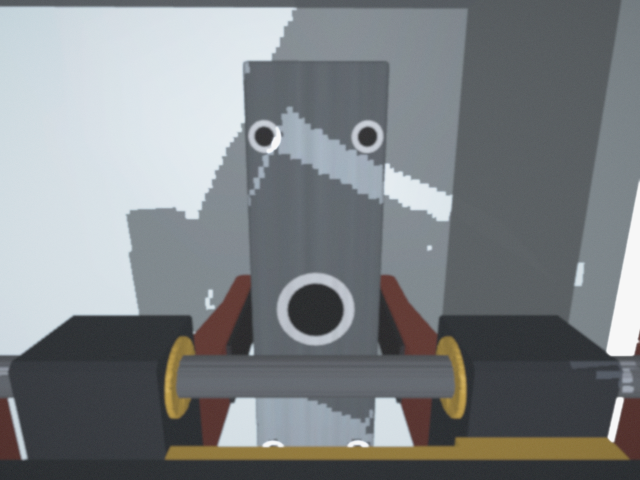

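Run:
```python
from h import *
d=ctrl.get_image("wrist");W=cloud(d)
for r in [(90,120,260,380),(220,260,270,370)]: print("cast",np.nanmedian(W[r[0]:r[1],r[2]:r[3]].reshape(-1,3),axis=0).round(1))
print("floor",np.nanmedian(W[40:150,60:200].reshape(-1,3),axis=0).round(1))
d=ctrl.get_image("side");W=cloud(d)
P=W[240+int(300/2.7):240+int(375/2.7),290+55:290+90].reshape(-1,3);print("side",np.nanmedian(P,axis=0))
print("side floor",W[240+int(440/2.7),290+80])
```

```text
cast [ 423.4 -278.2   41. ]
cast [ 471.1 -280.9   41.1]
floor [ 411.6 -358.3    5. ]
side [ 442.04205844 -293.41051099   40.58405865]
side floor [ 428.94669298 -345.66575221    3.91729976]
```

Casting top reads 41 mm, so it's on the floor. Release.

>>> {"api": "send_rows", "payload": {"rows": [[0,0,0,0],[0,0,0,0],[0,0,0,0],[0,0,0,0],[-10,0,0,0],[-15,0,0,0],[-25,0,0,0],[-30,0,0,0],[-35,0,0,0],[-35,0,0,0]], "fingers": 0.72}}

```text
t: 19.23
ee_pos: [502.2, -283.3, 147.0]
orientation: [-1.141, 1.252, 1.198]
ft_force: [0.8, 0.1, -0.2]
width: 63.1
```

Run:
```python
from h import *
tip(624.8,232.2,170,0.062)
d=ctrl.get_image("wrist");cv2.imwrite("pics/w10.png",d["img"][:,:,::-1])
W=cloud(d);P=comp(W,0,640,0,300,33,50);print(len(P),P[:,2].mean(),*rect(P[:,:2]))
```

```text
shift [  3.6 -92.9 521.7] turn 1.451 | jaw 1.513 q6 -2.04 tcp [ 502.2 -283.3  147. ] w 63.1 t 19.2 F [ 0.8  0.1 -0.2] toolx [-0.034  0.013 -0.999]
12912 40.95751634199603 [ 481.7 -282.9] [145.8  50.1] -0.059
```

View pics/w10.png

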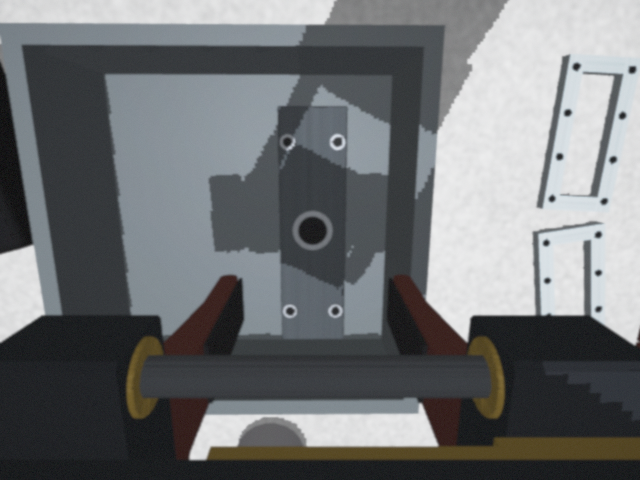

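>>> {"api": "send_rows", "payload": {"rows": [[-2,-3,20,0],[-2,-6,34,0],[-2,-6,34,0],[-2,-6,34,0],[0,-6,34,0],[0,-6,34,0],[0,-6,34,0],[0,-6,34,0],[0,-6,34,0],[0,-6,34,0]], "fingers": 0.85}}

```text
t: 20.12
ee_pos: [590.1, 41.0, 176.5]
orientation: [-1.158, 1.244, 1.16]
ft_force: [0.8, -0.7, 0.2]
width: 74.9
```

>>> {"api": "send_rows", "payload": {"rows": [[0,-6,34,0],[0,-6,34,0],[0,-6,34,0],[0,-6,34,0],[0,-4,20,0],[0,0,0,0.12],[0,0,0,0.12],[0,0,0,0.12],[0,0,0,0.12],[0,0,0,0.12]]}}

```text
t: 20.95
ee_pos: [630.5, 213.9, 182.1]
orientation: [-0.694, 1.452, 0.694]
ft_force: [-0.1, 0.1, 0.6]
width: 74.8
```

>>> {"api": "send_rows", "payload": {"rows": [[0,0,0,0.12],[0,0,0,0.12],[0,0,0,0.12],[0,0,0,0.12],[0,0,0,0.12],[0,0,0,0.12],[0,0,0,0.08],[0,0,0,0]]}}

```text
t: 21.62
ee_pos: [630.1, 214.3, 186.5]
orientation: [-0.037, 1.563, 0.041]
ft_force: [-0.6, -0.2, -0.4]
width: 74.8
```

Run:
```python
from h import *
tip(624.8,232.2,100,0.062)
```

```text
shift [110.5  17.8  -5.3] turn -0.012 | jaw 0.05 q6 0.26 tcp [630.1 214.3 186.5] w 74.8 t 21.6 F [-0.6 -0.2 -0.4] toolx [ 0.008  0.003 -1.   ]
```

>>> {"api": "send_rows", "payload": {"rows": [[10,9,-3,-0.01],[20,6,-2,0],[25,0,0,0],[25,0,0,0],[20,0,0,0],[0,0,0,0],[0,0,0,0]]}}

```text
t: 22.2
ee_pos: [624.5, 233.8, 83.4]
orientation: [-0.06, 1.558, 0.068]
ft_force: [0.4, 0.0, -0.6]
width: 74.4
```

Run:
```python
from h import *
tip(624.8,232.2,15,0.062)
```

```text
shift [92.4 -2.  -1. ] turn 0.02 | jaw 0.082 q6 0.26 tcp [624.5 233.8  83.4] w 74.4 t 22.2 F [ 0.4  0.  -0.6] toolx [ 0.012  0.006 -1.   ]
```

>>> {"api": "send_rows", "payload": {"rows": [[12,0,0,0.015],[18,0,0,0],[20,0,0,0],[18,0,0,0],[12,0,0,0],[5,0,0,0],[0,0,0,0]]}}

```text
t: 22.78
ee_pos: [630.4, 237.4, -0.0]
orientation: [-0.047, 1.547, 0.061]
ft_force: [0.7, 0.4, -0.1]
width: 74.5
```

Run:
```python
from h import *
tip(624.8,232.2,15,0.062)
d=ctrl.get_image("wrist");cv2.imwrite("pics/w11.png",d["img"][:,:,::-1])
```

```text
shift [ 8.8 -4.9 -6.1] turn 0.007 | jaw 0.069 q6 0.27 tcp [630.4 237.4  -0. ] w 74.5 t 22.8 F [ 0.7  0.4 -0.1] toolx [ 0.023  0.01  -1.   ]
```

View pics/w11.png

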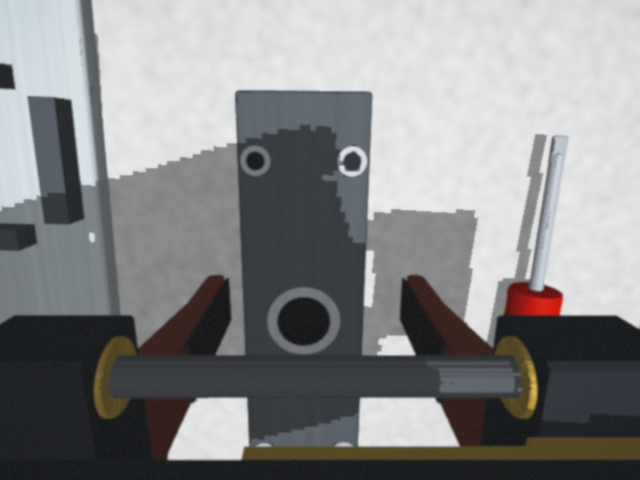

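Casting b is between the fingers, hole at (303,320), and the driver at (540,290) is clear. Down a bit more, then close.

>>> {"api": "send_rows", "payload": {"rows": [[6,-2,-4,0],[5,-2,-2,0],[0,0,0,0]]}}

```text
t: 23.08
ee_pos: [626.6, 233.6, -8.8]
orientation: [-0.046, 1.542, 0.062]
ft_force: [-1.0, -0.1, 0.2]
width: 74.6
```

>>> {"api": "send_rows", "payload": {"rows": [[0,0,0,0],[0,0,0,0],[0,0,0,0],[0,0,0,0],[0,0,0,0],[0,0,0,0]], "fingers": 0}}

```text
t: 23.58
ee_pos: [626.8, 233.5, -7.4]
orientation: [-0.045, 1.541, 0.062]
ft_force: [-0.0, 0.5, -2.1]
width: 49.9
```

Run:
```python
from h import *
tip(624.8,232.2,15,0.062)
```

```text
shift [ 1.5 -1.2 -2.2] turn 0.006 | jaw 0.068 q6 0.27 tcp [626.8 233.5  -7.4] w 49.9 t 23.6 F [-0.   0.5 -2.1] toolx [ 0.029  0.012 -1.   ]
```

>>> {"api": "send_rows", "payload": {"rows": [[-10,0,0,0],[-20,0,0,0],[-30,0,0,0],[-35,0,0,0],[-35,0,0,0],[-30,0,0,0],[0,0,0,0]]}}

```text
t: 24.17
ee_pos: [613.9, 228.7, 150.8]
orientation: [-0.051, 1.563, 0.057]
ft_force: [1.4, 0.6, -6.7]
width: 50.3
```

Run:
```python
from h import *
go(*box(0,-52),170,1.511)
```

```text
shift [ -22.5 -603.5 -166.9] turn -1.442 | jaw 0.069 q6 0.27 tcp [613.9 228.7 150.8] w 50.3 t 24.2 F [ 1.4  0.6 -6.7] toolx [ 0.007  0.004 -1.   ]
```

>>> {"api": "send_rows", "payload": {"rows": [[-3,-20,-5,0],[-3,-34,-9,0],[-3,-34,-9,0],[-3,-34,-9,0],[-3,-34,-9,0],[-2,-34,-9,0],[-2,-34,-9,0],[0,-34,-9,0],[0,-34,-9,0],[0,-34,-9,0]]}}

```text
t: 25.0
ee_pos: [538.3, -108.0, 152.2]
orientation: [-0.058, 1.58, 0.07]
ft_force: [0.2, 0.2, -8.2]
width: 50.0
```

Run:
```python
from h import *
go(*box(0,-52),170,1.511)
```

```text
shift [ -19.2 -271.8  -72. ] turn -1.429 | jaw 0.082 q6 -0.31 tcp [ 538.3 -108.   152.2] w 50.0 t 25.0 F [ 0.2  0.2 -8.2] toolx [-0.011  0.007 -1.   ]
```

>>> {"api": "send_rows", "payload": {"rows": [[-3,-34,-9,0],[-3,-34,-9,0],[-3,-34,-9,0],[-3,-34,-9,0],[-3,-34,-9,0],[-2,-34,-9,0],[-2,-32,-9,0],[0,-20,-5,0],[0,0,0,0],[0,0,0,0]]}}

```text
t: 25.83
ee_pos: [472.0, -382.7, 148.1]
orientation: [-0.043, 1.605, 0.075]
ft_force: [-0.4, 0.5, -8.3]
width: 50.0
```

>>> {"api": "send_rows", "payload": {"rows": [[0,0,0,-0.12],[0,0,0,-0.12],[0,0,0,-0.12],[0,0,0,-0.12],[0,0,0,-0.12],[0,0,0,-0.12],[0,0,0,-0.12],[0,0,0,-0.12],[0,0,0,-0.12],[0,0,0,-0.12]]}}

```text
t: 26.67
ee_pos: [465.4, -365.4, 131.4]
orientation: [-0.971, 1.338, 1.079]
ft_force: [0.4, 0.2, -8.0]
width: 49.9
```

Run:
```python
from h import *
go(*box(2,-52),120,1.511)
```

```text
shift [  9.2 -30.2 -13. ] turn -0.192 | jaw 1.319 q6 -2.0 tcp [ 465.4 -365.4  131.4] w 49.9 t 26.7 F [ 0.4  0.2 -8. ] toolx [-0.056  0.038 -0.998]
```

>>> {"api": "send_rows", "payload": {"rows": [[-2,-10,-4,-0.1],[-2,-10,-4,-0.08],[-1,-6,-2,0],[0,0,0,0],[0,0,0,0]]}}

```text
t: 27.08
ee_pos: [487.8, -371.0, 127.8]
orientation: [-1.104, 1.25, 1.238]
ft_force: [-0.3, 0.3, -8.0]
width: 50.1
```

Run:
```python
from h import *
go(*box(2,-52),120,1.511)
```

```text
shift [  7.   -4.3 -14.1] turn 0.004 | jaw 1.515 q6 -2.18 tcp [ 487.8 -371.   127.8] w 50.1 t 27.1 F [-0.3  0.3 -8. ] toolx [-0.065  0.046 -0.997]
```

>>> {"api": "send_rows", "payload": {"rows": [[-5,0,0,0.12],[-5,0,0,0.12],[0,0,0,0.12],[0,0,0,0.12],[0,0,0,0.12],[0,0,0,0]]}}

```text
t: 27.58
ee_pos: [484.6, -365.8, 134.4]
orientation: [-0.632, 1.501, 0.758]
ft_force: [0.0, 0.0, -8.0]
width: 50.0
```

Run:
```python
from h import *
go(*box(2,-52),120,1.511)
```

```text
shift [ 12.9 -18.3 -10.8] turn -0.625 | jaw 0.886 q6 -1.55 tcp [ 484.6 -365.8  134.4] w 50.0 t 27.6 F [ 0.  0. -8.] toolx [-0.072  0.052 -0.996]
```

>>> {"api": "send_rows", "payload": {"rows": [[-1,0,0,-0.06],[-1,0,0,-0.06],[-1,0,0,-0.06],[-1,0,0,-0.06],[-1,0,0,-0.06],[-1,0,0,-0.06],[-1,0,0,-0.06],[-1,0,0,-0.06],[-1,0,0,-0.06],[-1,0,0,-0.06]]}}

```text
t: 28.42
ee_pos: [479.8, -360.1, 140.8]
orientation: [-1.105, 1.241, 1.271]
ft_force: [0.2, 0.2, -9.9]
width: 49.7
```

Run:
```python
from h import *
go(*box(2,-52),120,1.511)
```

```text
shift [ 18.4 -13.5 -25.6] turn 0.026 | jaw 1.537 q6 -2.2 tcp [ 479.8 -360.1  140.8] w 49.7 t 28.4 F [ 0.2  0.2 -9.9] toolx [-0.08   0.057 -0.995]
```

>>> {"api": "send_rows", "payload": {"rows": [[0,-6,-11,0.02],[0,-5,-9,0],[0,-1,-2,0],[0,0,0,0]]}}

```text
t: 28.75
ee_pos: [490.9, -383.4, 137.8]
orientation: [-1.093, 1.249, 1.26]
ft_force: [0.0, 0.6, -8.1]
width: 50.1
```

Run:
```python
from h import *
go(*box(2,-50),20,1.511)
```

```text
shift [117.2  -9.9  -6. ] turn 0.011 | jaw 1.522 q6 -2.2 tcp [ 490.9 -383.4  137.8] w 50.1 t 28.8 F [ 0.   0.6 -8.1] toolx [-0.081  0.058 -0.995]
```

>>> {"api": "send_rows", "payload": {"rows": [[20,-2,-1,0.01],[28,-2,-1,0],[28,-2,-1,0],[15,0,0,0],[0,0,0,0]]}}

```text
t: 29.17
ee_pos: [491.5, -384.0, 44.9]
orientation: [-1.088, 1.255, 1.246]
ft_force: [-0.8, 0.1, -8.7]
width: 49.9
```

Run:
```python
from h import *
go(*box(2,-50),5,1.511)
```

```text
shift [39.8 -2.6 -1. ] turn -0.003 | jaw 1.508 q6 -2.19 tcp [ 491.5 -384.    44.9] w 49.9 t 29.2 F [-0.8  0.1 -8.7] toolx [-0.077  0.055 -0.996]
```

>>> {"api": "send_rows", "payload": {"rows": [[12,-1,0,0],[12,-1,0,0],[6,0,0,0],[0,0,0,0]]}}

```text
t: 29.5
ee_pos: [492.1, -383.2, 13.4]
orientation: [-1.089, 1.255, 1.244]
ft_force: [-0.4, 0.3, -7.8]
width: 50.2
```

>>> {"api": "send_rows", "payload": {"rows": [[4,0,0,0],[3,0,0,0],[0,0,0,0]]}}

```text
t: 29.75
ee_pos: [492.6, -383.6, 7.1]
orientation: [-1.091, 1.255, 1.242]
ft_force: [-0.4, -0.3, -7.9]
width: 49.9
```

```bash
cat > hc.py <<'E'
from h import *
def lookw(fn,u0=0,u1=640,v0=0,v1=300,zl=33,zh=60):
    d=ctrl.get_image("wrist");cv2.imwrite("pics/"+fn,d["img"][:,:,::-1]);W=cloud(d)
    P=comp(W,u0,u1,v0,v1,zl,zh)
    A=np.c_[P[:,:2]-P[:,:2].mean(0),np.ones(len(P))];s=np.linalg.lstsq(A,P[:,2],rcond=None)[0]
    print("n",len(P),"zmean",s[2].round(1),"slope",s[:2].round(3),*rect(P[:,:2]));return W
E
python3 - <<'E'
from hc import *
go(*box(2,-50),5,1.511)
lookw("w12.png",200,420,0,300)
E
```

```text
shift [2.2 1.5 0.4] turn -0.003 | jaw 1.508 q6 -2.18 tcp [ 492.6 -383.6    7.1] w 49.9 t 29.8 F [-0.4 -0.3 -7.9] toolx [-0.074  0.052 -0.996]
n 31494 zmean 53.5 slope [-0.074  0.026] [ 447.4 -382.6] [82.  68.4] -0.06
```

View pics/w12.png

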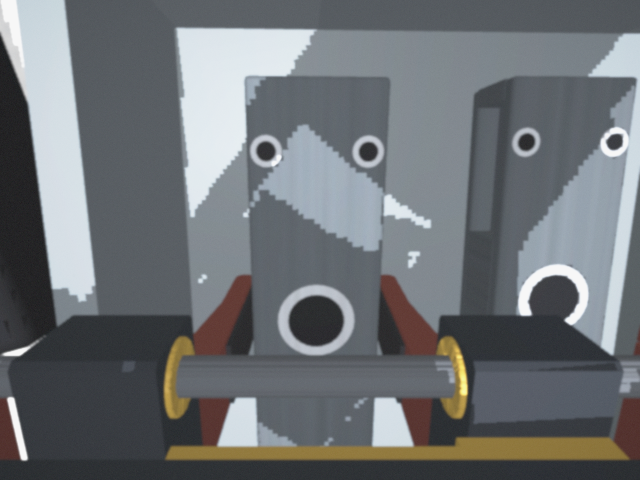

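>>> {"api": "send_rows", "payload": {"rows": [[4,0,0,0],[4,0,0,0],[3,0,0,0],[0,0,0,0]]}}

```text
t: 30.13
ee_pos: [493.5, -384.5, -1.3]
orientation: [-1.095, 1.254, 1.238]
ft_force: [-0.1, 0.2, -7.5]
width: 49.9
```

Run:
```python
from hc import *
go(*box(2,-50),5,1.511)
lookw("w13.png",250,385,80,300)
```

```text
shift [-6.   3.   1.6] turn -0.003 | jaw 1.508 q6 -2.18 tcp [ 493.5 -384.5   -1.3] w 49.9 t 30.1 F [-0.1  0.2 -7.5] toolx [-0.07   0.049 -0.996]
n 29182 zmean 42.0 slope [-0.002  0.028] [ 448.2 -382.1] [81.6 54.8] -0.065
```

Casting b is lying flat (top at 42 mm, slope nearly 0). Release and rise.

>>> {"api": "send_rows", "payload": {"rows": [[0,0,0,0],[0,0,0,0],[0,0,0,0],[0,0,0,0],[-10,0,0,0],[-15,0,0,0],[-25,0,0,0],[-30,0,0,0],[-35,0,0,0],[-35,0,0,0]], "fingers": 0.72}}

```text
t: 31.02
ee_pos: [502.5, -390.7, 152.1]
orientation: [-1.089, 1.255, 1.243]
ft_force: [0.2, 0.2, -0.4]
width: 63.3
```

Run:
```python
from hc import *
W=lookw("w14.png",0,640,0,300)
d=ctrl.get_image("top");W=cloud(d);P=comp(W,270,400,140,320,13,30);print("cover",len(P),*rect(P[:,:2]),np.median(P[:,2]))
cv2.imwrite("pics/t14.png",d["img"][:,:,::-1])
```

```text
n 12383 zmean 40.7 slope [0.    0.013] [ 484.2 -283.3] [151.4  50.7] -0.056
cover 1374 [529.6  70.5] [122.1  54.3] -0.058 19.70644738269459
```

View pics/w14.png

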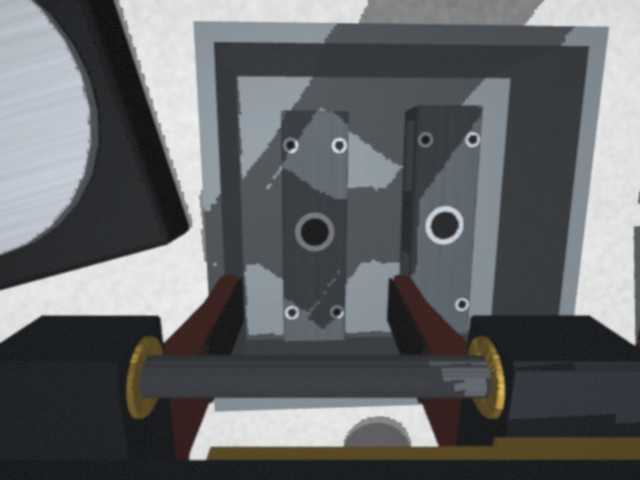

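View pics/t14.png

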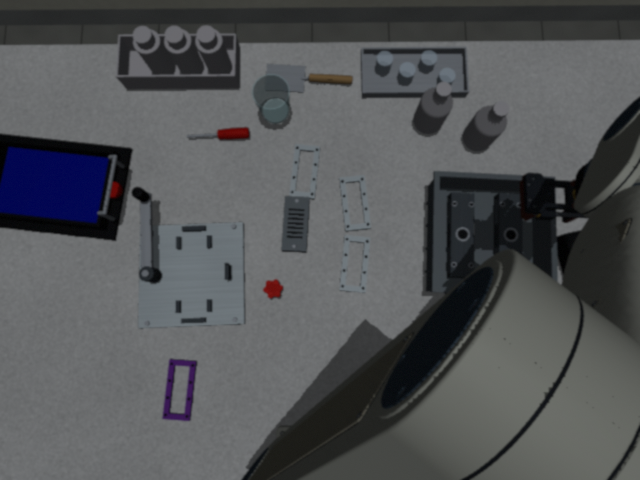

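Both castings lie flat. The cover has been knocked to (530,70.5), pixel (295,224), and frame a is nudged too. Going for the cover at its new place.

Run:
```python
from hc import *
tip(529.6,70.5,170,1.513)
```

```text
shift [ 31.3   3.8 464. ] turn -0.005 | jaw 1.508 q6 -2.18 tcp [ 506.5 -393.9  157.6] w 63.4 t 31.1 F [ 0.5 -0.5  0.4] toolx [-0.065  0.046 -0.997]
```

>>> {"api": "send_rows", "payload": {"rows": [[0,0,20,0],[2,0,34,0],[2,0,34,0],[2,0,34,0],[2,0,34,0],[2,0,34,0],[2,0,34,0],[2,0,34,0],[2,0,34,0],[2,0,34,0]], "fingers": 0.85}}

```text
t: 31.95
ee_pos: [522.1, -54.3, 152.7]
orientation: [-1.094, 1.259, 1.223]
ft_force: [1.2, 0.6, -0.1]
width: 74.6
```

Run:
```python
from hc import *
tip(529.6,70.5,100,1.513)
```

```text
shift [ 81.4  -3.9 121.9] turn -0.015 | jaw 1.498 q6 -1.67 tcp [522.1 -54.3 152.7] w 74.6 t 31.9 F [ 1.2  0.6 -0.1] toolx [-0.064  0.044 -0.997]
```

>>> {"api": "send_rows", "payload": {"rows": [[5,0,25,0],[8,0,30,-0.005],[10,0,30,-0.005],[10,-1,25,-0.005],[10,-1,6,0],[5,0,0,0],[0,0,0,0],[0,0,0,0],[0,0,0,0],[0,0,0,0]]}}

```text
t: 32.78
ee_pos: [519.9, 76.8, 105.3]
orientation: [-1.107, 1.254, 1.246]
ft_force: [0.7, -0.7, 0.0]
width: 74.6
```

Run:
```python
from hc import *
tip(529.6,70.5,40,1.513)
```

```text
shift [ 88.  -16.5  -9.4] turn 0.007 | jaw 1.52 q6 -1.47 tcp [519.9  76.8 105.3] w 74.6 t 32.8 F [ 0.7 -0.7  0. ] toolx [-0.072  0.044 -0.996]
```

```bash
cat >> h.py <<'E'
def tip(x,y,z,yaw=None):
    o=ctrl.get_obs(); a=R.from_rotvec(o["orientation"]).as_matrix()[:,0]
    go(*(np.array([x,y,z])+24*a),yaw)
E
python3 - <<'E'
from hc import *
tip(529.6,70.5,40,1.513)
E
```

```text
shift [ 88.1 -14.8  -8.4] turn 0.007 | jaw 1.52 q6 -1.47 tcp [519.9  76.8 105.3] w 74.6 t 32.8 F [ 0.7 -0.7  0. ] toolx [-0.072  0.044 -0.996]
```

>>> {"api": "send_rows", "payload": {"rows": [[15,-5,-3,0],[20,-4,-3,0],[20,-3,-1,0],[18,-2,0,0],[8,0,0,0],[0,0,0,0],[0,0,0,0]]}}

```text
t: 33.37
ee_pos: [533.1, 65.9, 24.8]
orientation: [-1.104, 1.251, 1.232]
ft_force: [-0.3, -0.0, 0.1]
width: 74.6
```

Run:
```python
from hc import *
tip(529.6,70.5,3,1.513)
lookw("w15.png",200,450,0,300,13,30)
```

```text
shift [46.2  2.3  3.5] turn -0.003 | jaw 1.51 q6 -1.5 tcp [533.1  65.9  24.8] w 74.6 t 33.4 F [-0.3 -0.   0.1] toolx [-0.062  0.045 -0.997]
n 16275 zmean 19.9 slope [ 0.001 -0.001] [507.4  71.3] [76.9 54.1] -0.062
```

View pics/w15.png

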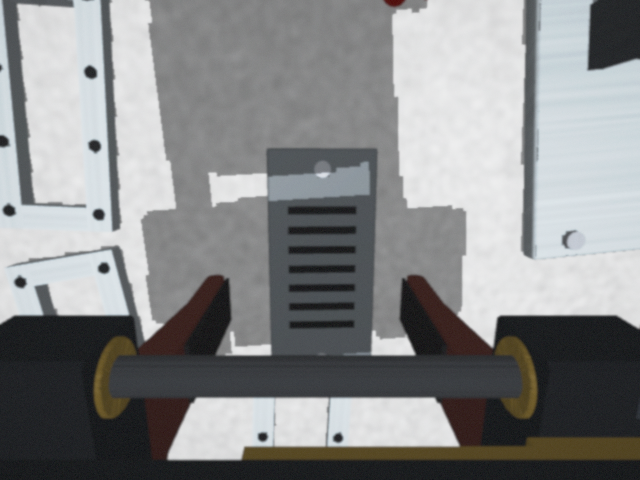

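>>> {"api": "send_rows", "payload": {"rows": [[10,1,1,0],[12,1,1,0],[10,0,1,0],[6,0,0,0],[3,0,0,0],[0,0,0,0]]}}

```text
t: 33.92
ee_pos: [530.5, 71.6, -16.7]
orientation: [-1.106, 1.246, 1.228]
ft_force: [-0.5, -0.5, 0.0]
width: 74.4
```

Run:
```python
from hc import *
tip(529.6,70.5,3,1.513)
```

```text
shift [ 4.3  2.  -0.3] turn -0.002 | jaw 1.511 q6 -1.5 tcp [530.5  71.6 -16.7] w 74.4 t 33.9 F [-0.5 -0.5  0. ] toolx [-0.057  0.045 -0.997]
```

>>> {"api": "send_rows", "payload": {"rows": [[3,1,0,0],[0,0,0,0],[0,0,0,0],[0,0,0,0],[0,0,0,0],[0,0,0,0],[0,0,0,0]], "fingers": 0}}

```text
t: 34.5
ee_pos: [529.2, 71.9, -19.9]
orientation: [-1.106, 1.246, 1.228]
ft_force: [-0.3, -0.1, -0.8]
width: 54.2
```

Run:
```python
from hc import *
tip(529.6,70.5,3,1.513)
```

```text
shift [ 1.1  0.9 -0.5] turn -0.002 | jaw 1.511 q6 -1.5 tcp [529.2  71.9 -19.9] w 54.2 t 34.5 F [-0.3 -0.1 -0.8] toolx [-0.057  0.045 -0.997]
```

>>> {"api": "send_rows", "payload": {"rows": [[-10,0,0,0],[-20,0,0,0],[-30,0,0,0],[-35,0,0,0],[-35,0,0,0],[-30,0,0,0],[0,0,0,0]]}}

```text
t: 35.08
ee_pos: [536.7, 63.9, 148.4]
orientation: [-1.104, 1.251, 1.231]
ft_force: [1.2, -0.4, -1.5]
width: 54.1
```

Run:
```python
from hc import *
tip(*box(0,0),180,-0.06)
lookw("w16.png",200,450,0,300,100,300)
```

```text
shift [ -22.2   23.8 -397.2] turn -1.571 | jaw 1.511 q6 -1.48 tcp [536.7  63.9 148.4] w 54.1 t 35.1 F [ 1.2 -0.4 -1.5] toolx [-0.062  0.044 -0.997]
n 21002 zmean 188.8 slope [-0.002  0.006] [504.9  64.5] [72.7 55.9] 1.506
```

View pics/w16.png

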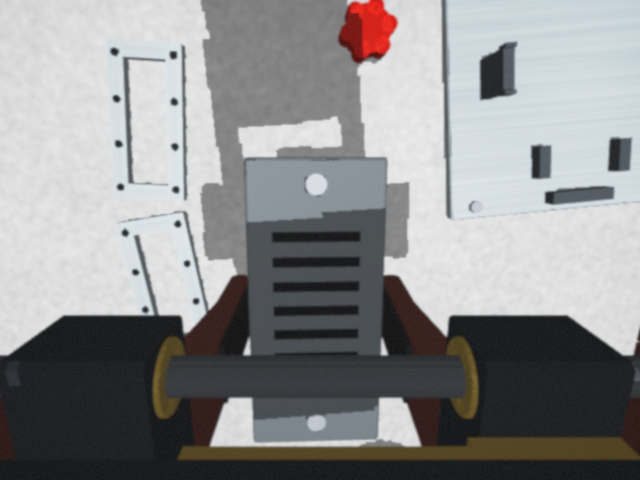

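>>> {"api": "send_rows", "payload": {"rows": [[-2,1,-20,0],[-2,2,-34,0],[-2,2,-34,0],[-2,2,-34,0],[-2,2,-34,0],[-2,2,-34,0],[-2,2,-34,0],[-2,2,-34,0],[-2,2,-34,0],[-2,2,-34,0]]}}

```text
t: 35.97
ee_pos: [489.4, -265.7, 145.9]
orientation: [-1.1, 1.253, 1.254]
ft_force: [1.3, 0.2, -1.3]
width: 54.0
```

>>> {"api": "send_rows", "payload": {"rows": [[0,0,-34,0],[0,0,-20,0],[-1,0,0,0.12],[-1,0,0,0.12],[-1,0,0,0.12],[-1,0,0,0.12],[-1,0,0,0.12],[-1,0,0,0.12],[-1,0,0,0.12],[-1,0,0,0.12]]}}

```text
t: 36.8
ee_pos: [474.5, -325.4, 136.1]
orientation: [-0.344, 1.609, 0.484]
ft_force: [0.5, 0.5, -1.5]
width: 54.2
```

>>> {"api": "send_rows", "payload": {"rows": [[-1,0,0,0.12],[-1,0,0,0.12],[-1,0,0,0.12],[-1,0,0,0.12],[-1,0,0,0.08],[0,0,0,0],[0,0,0,0]]}}

```text
t: 37.38
ee_pos: [467.9, -320.5, 131.4]
orientation: [0.108, 1.685, 0.006]
ft_force: [0.2, -0.6, -1.4]
width: 54.0
```

Run:
```python
from hc import *
tip(*box(0,0),120,-0.06)
```

```text
shift [ 31.7 -11.5  25.9] turn 0.0 | jaw -0.06 q6 -0.55 tcp [ 467.9 -320.5  131.4] w 54.0 t 37.4 F [ 0.2 -0.6 -1.4] toolx [-0.113  0.074 -0.991]
```

>>> {"api": "send_rows", "payload": {"rows": [[0,-4,9,0],[0,-4,9,0],[0,-2,5,0],[0,0,0,0]]}}

```text
t: 37.72
ee_pos: [491.4, -332.2, 125.9]
orientation: [0.104, 1.687, 0.013]
ft_force: [-0.3, -0.5, -1.0]
width: 53.9
```

Run:
```python
from hc import *
tip(*box(0,0),100,-0.06)
lookw("w17.png",150,500,0,300,110,300)
```

```text
shift [49.5 -2.5  3.7] turn 0.007 | jaw -0.053 q6 -0.55 tcp [ 491.4 -332.2  125.9] w 53.9 t 37.7 F [-0.3 -0.5 -1. ] toolx [-0.115  0.076 -0.991]
n 21007 zmean 166.2 slope [-0.152  0.015] [ 497.5 -301.5] [74.4 56.1] -0.052
```

View pics/w17.png

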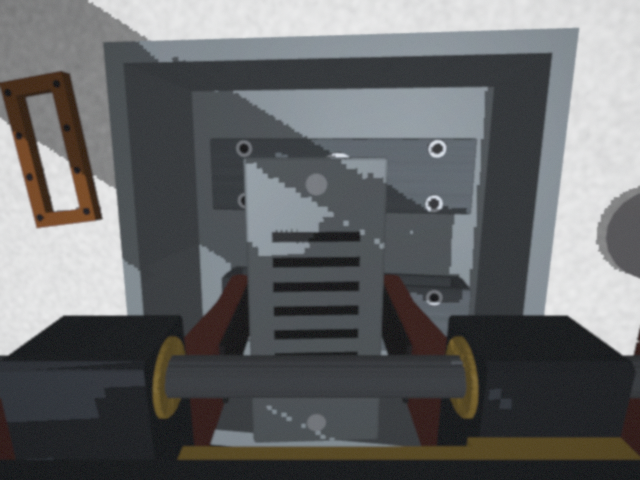

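Run:
```python
from hc import *
tip(*box(0,0),60,-0.06)
```

```text
shift [89.1 -5.5  8.9] turn 0.007 | jaw -0.053 q6 -0.55 tcp [ 491.  -332.   125.9] w 54.1 t 37.8 F [ 0.4 -0.1 -1.3] toolx [-0.115  0.076 -0.99 ]
```

>>> {"api": "send_rows", "payload": {"rows": [[15,-1,1,0],[20,-1,2,0],[22,-1,2,0],[18,0,1,0],[8,0,0,0],[0,0,0,0]]}}

```text
t: 38.27
ee_pos: [489.3, -330.3, 41.1]
orientation: [0.1, 1.683, 0.013]
ft_force: [-0.2, 0.0, -1.5]
width: 54.1
```

Run:
```python
from hc import *
tip(*box(0,0),48,-0.06)
```

```text
shift [16.6 -2.   2. ] turn 0.01 | jaw -0.05 q6 -0.55 tcp [ 489.3 -330.3   41.1] w 54.1 t 38.3 F [-0.2  0.  -1.5] toolx [-0.111  0.074 -0.991]
```

>>> {"api": "send_rows", "payload": {"rows": [[6,-1,1,0],[5,-1,1,0],[4,0,0,0],[3,0,0,0],[0,0,0,0]]}}

```text
t: 38.68
ee_pos: [491.0, -332.6, 24.6]
orientation: [0.097, 1.68, 0.012]
ft_force: [0.6, -0.1, -1.6]
width: 54.1
```

Run:
```python
from hc import *
tip(*box(0,0),46,-0.06)
lookw("w18.png",240,392,0,300,47,100)
```

```text
shift [ 2.6  1.  -1.4] turn 0.01 | jaw -0.05 q6 -0.56 tcp [ 491.  -332.6   24.6] w 54.1 t 38.7 F [ 0.6 -0.1 -1.6] toolx [-0.108  0.071 -0.992]
n 20322 zmean 64.9 slope [-0.142  0.012] [ 495.3 -301.4] [64.3 55.8] -0.049
```

Center is about 4 mm above rest, with the lower edge near contact. Ease down a little more.

>>> {"api": "send_rows", "payload": {"rows": [[4,0,0,0],[4,0,0,0],[3,0,0,0],[0,0,0,0]]}}

```text
t: 39.07
ee_pos: [490.7, -333.1, 21.6]
orientation: [0.096, 1.678, 0.01]
ft_force: [0.7, -0.1, -2.0]
width: 54.0
```

Run:
```python
from hc import *
tip(*box(0,0),46,-0.06)
lookw("w19.png",240,392,0,300,47,100)
```

```text
shift [-0.3  1.7 -1.4] turn 0.01 | jaw -0.05 q6 -0.56 tcp [ 490.7 -333.1   21.6] w 54.0 t 39.1 F [ 0.7 -0.1 -2. ] toolx [-0.107  0.069 -0.992]
n 20510 zmean 63.9 slope [-0.074  0.008] [ 494.7 -301.5] [64.4 55.1] -0.05
```

>>> {"api": "send_rows", "payload": {"rows": [[0,0,0,0],[0,0,0,0],[0,0,0,0],[0,0,0,0],[-10,0,0,0],[-20,0,0,0],[-30,0,0,0],[-35,0,0,0],[-35,0,0,0],[0,0,0,0]], "fingers": 0.85}}

```text
t: 39.95
ee_pos: [504.3, -341.9, 155.3]
orientation: [0.098, 1.683, 0.013]
ft_force: [1.3, -0.9, 0.5]
width: 74.8
```

Run:
```python
from hc import *
tip(*box(0,0),120,-0.06)
lookw("w20.png",100,540,0,300,52,75)
d=ctrl.get_image("top");W=cloud(d);cv2.imwrite("pics/t20.png",d["img"][:,:,::-1])
for n,a in dict(fa=(280,328,140,207,5,20),fb=(333,375,172,232,5,20),fc=(333,375,230,297,5,20)).items():
    P=comp(W,*a); print(n,len(P),*rect(P[:,:2]))
```

```text
shift [61.   5.8 -8.7] turn 0.01 | jaw -0.05 q6 -0.56 tcp [ 504.3 -341.9  155.3] w 74.8 t 40.0 F [ 1.3 -0.9  0.5] toolx [-0.111  0.072 -0.991]
n 11161 zmean 61.0 slope [-0.003 -0.002] [ 494.3 -330.8] [112.5  54.3] 1.522
fa 744 [648.6  50.6] [120.8  57.9] -0.123
fb 764 [576.2 -59.5] [120.6  56.2] 0.101
fc 790 [443.1 -57.2] [122.5  55.9] -0.109
```

View pics/w20.png

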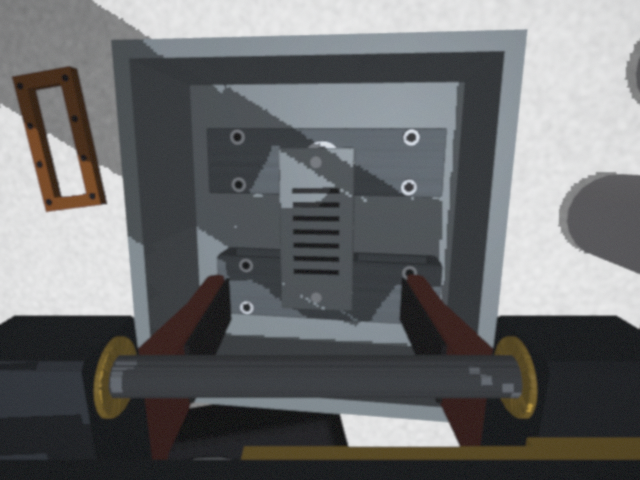

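View pics/t20.png

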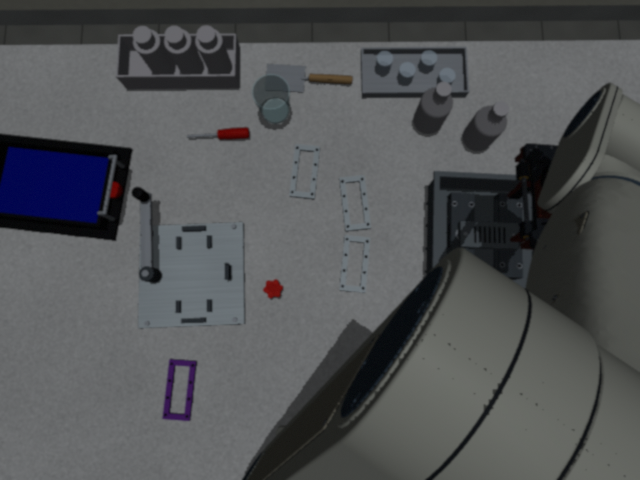

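Cover is flat at 61 mm, bridging both castings. The tool has picked up a tilt of about 0.13 rad; I'll check what idle rows do to it.

>>> {"api": "send_rows", "payload": {"rows": [[0,0,0,0],[0,0,0,0],[0,0,0,0],[0,0,0,0],[0,0,0,0],[0,0,0,0]]}}

```text
t: 40.55
ee_pos: [497.5, -337.2, 144.4]
orientation: [0.106, 1.698, 0.021]
ft_force: [0.5, -0.2, 1.7]
width: 74.5
```

Run:
```python
from hc import *
tip(*box(0,0),120,-0.06)
```

```text
shift [49.1  2.  -2.5] turn 0.011 | jaw -0.049 q6 -0.56 tcp [ 497.5 -337.2  144.4] w 74.5 t 40.5 F [ 0.5 -0.2  1.7] toolx [-0.125  0.082 -0.989]
```

>>> {"api": "send_rows", "payload": {"rows": [[0,0,0,-0.12],[0,0,0,-0.12],[0,0,0,-0.12],[0,0,0,-0.12],[0,0,0,-0.12],[0,0,0,-0.12],[0,0,0,0]]}}

```text
t: 41.13
ee_pos: [496.0, -336.1, 141.1]
orientation: [-0.449, 1.593, 0.653]
ft_force: [0.0, -0.3, -0.0]
width: 74.9
```

Run:
```python
from hc import *
tip(*box(0,0),120,-0.06)
```

```text
shift [45.6  1.8 -0.1] turn 0.76 | jaw 0.7 q6 -1.31 tcp [ 496.  -336.1  141.1] w 74.9 t 41.1 F [ 0.  -0.3 -0. ] toolx [-0.13   0.086 -0.988]
```

Run:
```python
from hc import *
tip(443,-57.2,100,1.462)
```

```text
shift [ 95.4 239.5 140.9] turn -0.762 | jaw 0.7 q6 -1.31 tcp [ 496.  -336.1  141.1] w 74.9 t 41.1 F [ 0.  -0.3 -0. ] toolx [-0.13   0.086 -0.988]
```

>>> {"api": "send_rows", "payload": {"rows": [[2,20,12,0],[3,28,16,0],[3,28,16,0],[3,28,16,0],[4,28,16,0],[5,28,16,0],[8,28,16,0],[8,24,15,0],[8,10,6,-0.05],[5,0,0,-0.12]]}}

```text
t: 41.97
ee_pos: [449.8, -71.0, 117.5]
orientation: [-0.543, 1.556, 0.754]
ft_force: [-0.2, -1.3, 0.2]
width: 75.0
```

>>> {"api": "send_rows", "payload": {"rows": [[0,0,0,-0.12],[5,0,0,-0.12],[5,0,0,-0.12],[5,0,0,-0.12],[5,0,0,-0.1],[0,0,0,0]]}}

```text
t: 42.47
ee_pos: [445.9, -66.5, 95.9]
orientation: [-0.971, 1.322, 1.225]
ft_force: [0.0, -0.8, 0.0]
width: 74.4
```

Run:
```python
from hc import *
tip(443,-57.2,40,1.462)
```

```text
shift [80.4 -3.8  5.1] turn -0.052 | jaw 1.41 q6 -1.68 tcp [445.9 -66.5  95.9] w 74.4 t 42.5 F [ 0.  -0.8  0. ] toolx [-0.13   0.085 -0.988]
```

>>> {"api": "send_rows", "payload": {"rows": [[15,-1,2,-0.02],[20,-1,1,-0.02],[20,-1,1,-0.01],[18,0,0,0],[0,0,0,0],[0,0,0,0],[0,0,0,0],[0,0,0,0],[0,0,0,0],[0,0,0,0]]}}

```text
t: 43.3
ee_pos: [444.8, -57.8, 25.7]
orientation: [-0.983, 1.312, 1.226]
ft_force: [0.0, -0.2, -0.6]
width: 75.0
```

Run:
```python
from hc import *
tip(443,-57.2,40,1.462)
```

```text
shift [10.1  3.7  1.3] turn -0.042 | jaw 1.42 q6 -1.69 tcp [444.8 -57.8  25.7] w 75.0 t 43.3 F [ 0.  -0.2 -0.6] toolx [-0.122  0.084 -0.989]
```

>>> {"api": "send_rows", "payload": {"rows": [[0,0,0,0],[0,0,0,0],[0,0,0,0],[0,0,0,0],[0,0,0,0],[0,0,0,0],[0,0,0,0],[0,0,0,0],[0,0,0,0],[0,0,0,0]]}}

```text
t: 44.13
ee_pos: [446.1, -58.2, 27.4]
orientation: [-0.984, 1.31, 1.223]
ft_force: [0.1, -0.5, 0.0]
width: 74.6
```

Run:
```python
from hc import *
tip(443,-57.2,40,1.462)
```

```text
shift [12.   4.9  1.3] turn -0.043 | jaw 1.419 q6 -1.69 tcp [446.1 -58.2  27.4] w 74.6 t 44.1 F [ 0.1 -0.5  0. ] toolx [-0.119  0.083 -0.989]
```

Idle rows barely change the tilt; it mostly grows while turning high over the tote. So I'll place the frames without turning, long side along box x, crossing the cover, where they rest stably. Now grasp frame c.

>>> {"api": "send_rows", "payload": {"rows": [[8,3,1,-0.04],[10,2,1,0],[8,0,0,0],[0,0,0,0]]}}

```text
t: 44.47
ee_pos: [438.7, -53.4, 1.2]
orientation: [-1.013, 1.29, 1.252]
ft_force: [-0.3, -0.6, -0.1]
width: 74.4
```

Run:
```python
from hc import *
tip(443,-57.2,4,1.462)
d=ctrl.get_image("wrist");cv2.imwrite("pics/w21.png",d["img"][:,:,::-1])
```

```text
shift [20.4 -4.3 -3.1] turn -0.004 | jaw 1.458 q6 -1.73 tcp [438.7 -53.4   1.2] w 74.4 t 44.5 F [-0.3 -0.6 -0.1] toolx [-0.117  0.083 -0.99 ]
```

View pics/w21.png

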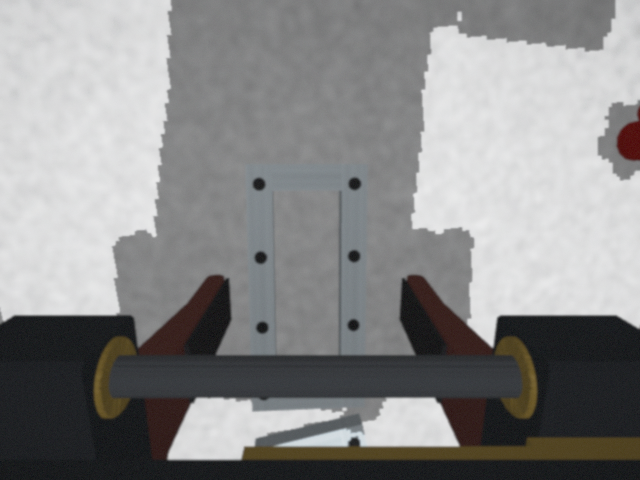

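>>> {"api": "send_rows", "payload": {"rows": [[8,-1,-1,0],[7,-1,-1,0],[4,0,0,0],[0,0,0,0]]}}

```text
t: 44.85
ee_pos: [439.0, -54.3, -19.5]
orientation: [-1.013, 1.29, 1.25]
ft_force: [0.1, 0.3, 0.2]
width: 74.7
```

Run:
```python
from hc import *
tip(443,-57.2,4,1.462)
d=ctrl.get_image("wrist");W=cloud(d)
# finger tips heights
for u0,u1 in ((205,232),(400,430)):
    S=W[265:300,u0:u1].reshape(-1,3);k=(S[:,2]<60)&(S[:,2]>-5);print([ (W[v,(u0+u1)//2]).round(0).tolist() for v in range(274,292,3)])
```

```text
shift [-0.  -1.3 -0.8] turn -0.005 | jaw 1.457 q6 -1.74 tcp [439.  -54.3 -19.5] w 74.7 t 44.9 F [0.1 0.3 0.2] toolx [-0.117  0.082 -0.99 ]
[[426.0, -97.0, -0.0], [426.0, -96.0, 7.0], [427.0, -96.0, 10.0], [427.0, -95.0, 13.0], [428.0, -95.0, 16.0], [429.0, -95.0, 16.0]]
[[438.0, -9.0, -1.0], [436.0, -13.0, 11.0], [436.0, -14.0, 15.0], [436.0, -16.0, 19.0], [437.0, -17.0, 22.0], [437.0, -18.0, 26.0]]
```

>>> {"api": "send_rows", "payload": {"rows": [[3,0,0,0],[2,0,0,0],[0,0,0,0]]}}

```text
t: 45.15
ee_pos: [439.5, -54.4, -19.9]
orientation: [-1.013, 1.29, 1.249]
ft_force: [-1.1, -0.2, -0.1]
width: 74.6
```

>>> {"api": "send_rows", "payload": {"rows": [[0,0,0,0],[0,0,0,0],[0,0,0,0],[0,0,0,0],[0,0,0,0],[0,0,0,0]], "fingers": 0}}

```text
t: 45.65
ee_pos: [440.6, -54.7, -18.8]
orientation: [-1.015, 1.288, 1.247]
ft_force: [-0.6, 0.0, 4.6]
width: 55.4
```

>>> {"api": "send_rows", "payload": {"rows": [[-10,0,0,0],[-20,0,0,0],[-30,0,0,0],[-35,0,0,0],[-35,0,0,0]]}}

```text
t: 46.07
ee_pos: [449.2, -64.2, 109.2]
orientation: [-1.004, 1.299, 1.261]
ft_force: [1.5, 1.1, -0.2]
width: 55.4
```

Run:
```python
from hc import *
tip(*box(0,0),140,1.511)
d=ctrl.get_image("wrist");cv2.imwrite("pics/w22.png",d["img"][:,:,::-1])
W=cloud(d);P=comp(W,200,450,0,300,95,300);A=np.c_[P[:,:2]-P[:,:2].mean(0),np.ones(len(P))];print(len(P),np.linalg.lstsq(A,P[:,2],rcond=None)[0],rect(P[:,:2]))
```

```text
shift [ -34.7  -65.7 -259.3] turn -0.055 | jaw 1.456 q6 -1.71 tcp [449.2 -64.2 109.2] w 55.4 t 46.1 F [ 1.5  1.1 -0.2] toolx [-0.131  0.085 -0.988]
12284 [ 5.31420414e-02 -2.63057009e-05  1.39401013e+02] (array([422.7, -63.9]), array([74.2, 62.6]), np.float64(1.463))
```

View pics/w22.png

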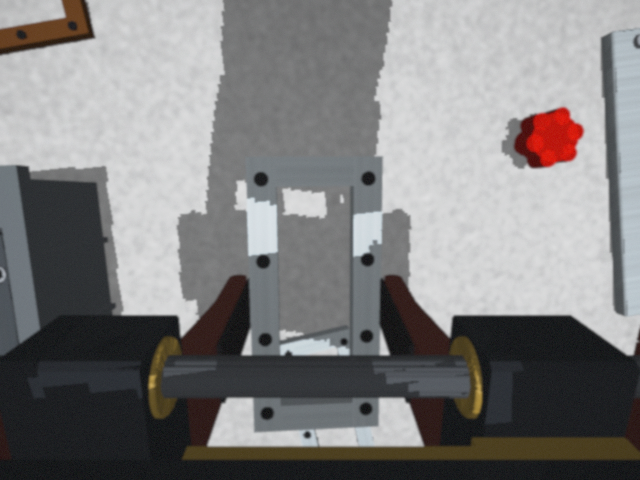

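>>> {"api": "send_rows", "payload": {"rows": [[-3,-5,-20,-0.01],[-3,-7,-30,-0.01],[-3,-7,-30,-0.01],[-3,-7,-30,0],[-3,-7,-30,0],[-3,-7,-30,0],[-3,-7,-30,0],[-2,-6,-25,0],[0,-5,-16,0],[0,0,0,0]]}}

```text
t: 46.95
ee_pos: [497.4, -323.8, 122.7]
orientation: [-1.046, 1.27, 1.268]
ft_force: [0.3, 0.2, -0.6]
width: 55.3
```

Run:
```python
from hc import *
tip(*box(2,0),90,1.511)
```

```text
shift [ 56.1  -1.1 -11.7] turn -0.019 | jaw 1.492 q6 -2.1 tcp [ 497.4 -323.8  122.7] w 55.3 t 47.0 F [ 0.3  0.2 -0.6] toolx [-0.109  0.077 -0.991]
```

>>> {"api": "send_rows", "payload": {"rows": [[12,0,-4,0],[20,0,-3,0],[20,0,-2,0],[12,0,-1,0],[6,0,0,0],[0,0,0,0]]}}

```text
t: 47.45
ee_pos: [486.6, -325.2, 48.1]
orientation: [-1.044, 1.27, 1.27]
ft_force: [0.0, -0.1, -0.2]
width: 55.5
```

Run:
```python
from hc import *
tip(*box(2,0),66,1.511)
lookw("w23.png",240,400,150,300,66,100)
```

```text
shift [ 4.8 -5.8 -6.1] turn -0.019 | jaw 1.492 q6 -2.11 tcp [ 486.6 -325.2   48.1] w 55.5 t 47.5 F [ 0.  -0.1 -0.2] toolx [-0.11   0.078 -0.991]
n 11659 zmean 76.8 slope [0.036 0.008] [ 459.7 -323.3] [67.9 63.3] 1.504
```

View pics/w23.png

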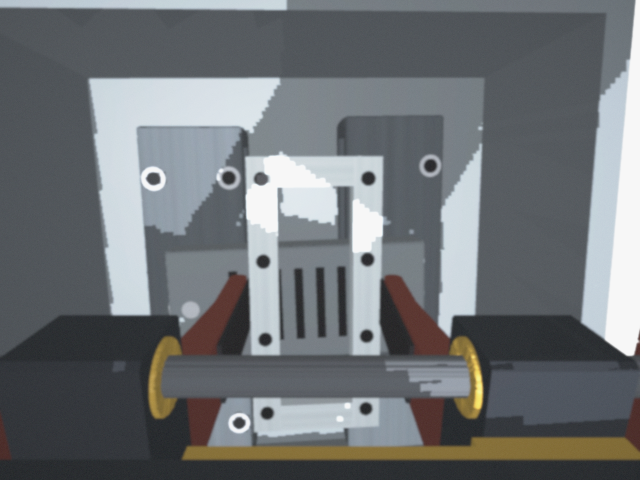

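>>> {"api": "send_rows", "payload": {"rows": [[2,-4,-4,0],[4,-3,-4,0],[3,0,0,0],[0,0,0,0]]}}

```text
t: 47.83
ee_pos: [495.0, -334.1, 43.1]
orientation: [-1.048, 1.269, 1.269]
ft_force: [-0.8, -0.0, -1.4]
width: 55.2
```

Run:
```python
from hc import *
tip(*box(2,0),66,1.511)
lookw("w24.png",240,400,150,300,66,100)
```

```text
shift [1.5 3.6 2.5] turn -0.017 | jaw 1.494 q6 -2.11 tcp [ 495.  -334.1   43.1] w 55.2 t 47.8 F [-0.8 -0.  -1.4] toolx [-0.108  0.076 -0.991]
n 11465 zmean 72.1 slope [0.045 0.008] [ 466.9 -332.3] [67.9 61.3] 1.509
```

>>> {"api": "send_rows", "payload": {"rows": [[0,0,0,0],[0,0,0,0],[0,0,0,0],[-15,0,0,0],[-25,0,0,0],[-30,0,0,0],[-15,0,0,0]], "fingers": 0.85}}

```text
t: 48.47
ee_pos: [503.4, -340.3, 126.3]
orientation: [-1.044, 1.27, 1.273]
ft_force: [1.1, -0.6, 0.6]
width: 74.8
```

Run:
```python
from hc import *
tip(576.2,-59.5,140,1.672)
lookw("w25.png",100,540,0,300,66,85)
```

```text
shift [ 24.5 -51.4 285.8] turn -0.178 | jaw 1.494 q6 -2.11 tcp [ 503.4 -340.3  126.3] w 74.8 t 48.5 F [ 1.1 -0.6  0.6] toolx [-0.112  0.079 -0.991]
n 11256 zmean 75.8 slope [-0.001  0.   ] [ 457.3 -331.1] [226.5 157.3] 1.51
```

View pics/w25.png

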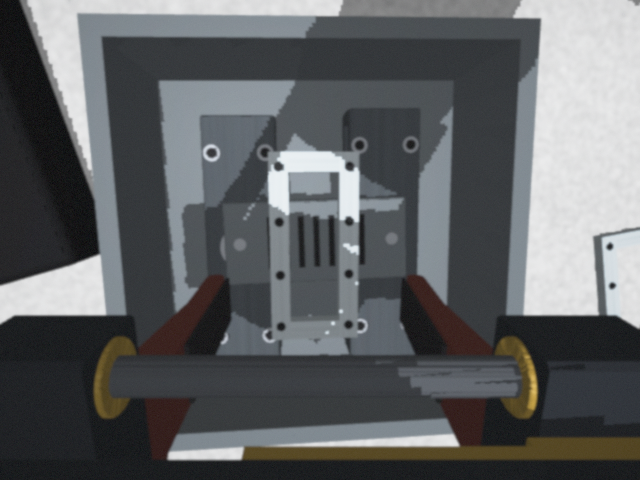

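Run:
```python
from hc import *
lookw("w25b.png",262,362,145,345,66,82)
```

```text
n 9090 zmean 70.8 slope [-0.002 -0.004] [ 497.2 -336.1] [120.2  56.3] -0.07
```

>>> {"api": "send_rows", "payload": {"rows": [[-2,-3,20,0],[-1,-5,32,0],[2,-5,32,-0.01],[2,-5,32,-0.02],[2,-5,32,-0.03],[2,-6,32,-0.03],[3,-6,32,-0.03],[3,-6,32,-0.03],[4,-4,20,-0.02],[5,0,4,0]]}}

```text
t: 49.4
ee_pos: [549.1, -62.7, 109.1]
orientation: [-1.159, 1.18, 1.406]
ft_force: [0.1, -1.0, -0.2]
width: 74.5
```

Run:
```python
from hc import *
tip(576.2,-59.5,40,1.672)
```

```text
shift [ 89.5 -34.8  -5.6] turn -0.008 | jaw 1.664 q6 -1.88 tcp [549.1 -62.7 109.1] w 74.5 t 49.4 F [ 0.1 -1.  -0.2] toolx [-0.119  0.08  -0.99 ]
```

>>> {"api": "send_rows", "payload": {"rows": [[12,-10,-2,0],[18,-10,-1,0],[20,-8,-1,0],[18,-5,0,0],[12,0,0,0],[0,0,0,0]]}}

```text
t: 49.9
ee_pos: [567.8, -56.2, 14.9]
orientation: [-1.156, 1.186, 1.412]
ft_force: [-0.8, -0.6, -0.3]
width: 74.9
```

Run:
```python
from hc import *
tip(576.2,-59.5,4,1.672)
```

```text
shift [33.4 -9.3 -5.1] turn -0.008 | jaw 1.664 q6 -1.88 tcp [567.8 -56.2  14.9] w 74.9 t 49.9 F [-0.8 -0.6 -0.3] toolx [-0.127  0.08  -0.989]
```

>>> {"api": "send_rows", "payload": {"rows": [[10,-4,-2,0],[12,-3,-2,0],[9,-2,-1,0],[3,0,0,0],[0,0,0,0]]}}

```text
t: 50.32
ee_pos: [573.3, -59.5, -19.1]
orientation: [-1.152, 1.188, 1.411]
ft_force: [-1.4, 0.3, 1.2]
width: 74.8
```

Run:
```python
from hc import *
tip(576.2,-59.5,3,1.672)
d=ctrl.get_image("wrist");cv2.imwrite("pics/w26.png",d["img"][:,:,::-1])
```

```text
shift [ 1.8 -0.2  1.8] turn -0.011 | jaw 1.661 q6 -1.88 tcp [573.3 -59.5 -19.1] w 74.8 t 50.3 F [-1.4  0.3  1.2] toolx [-0.128  0.08  -0.989]
```

View pics/w26.png

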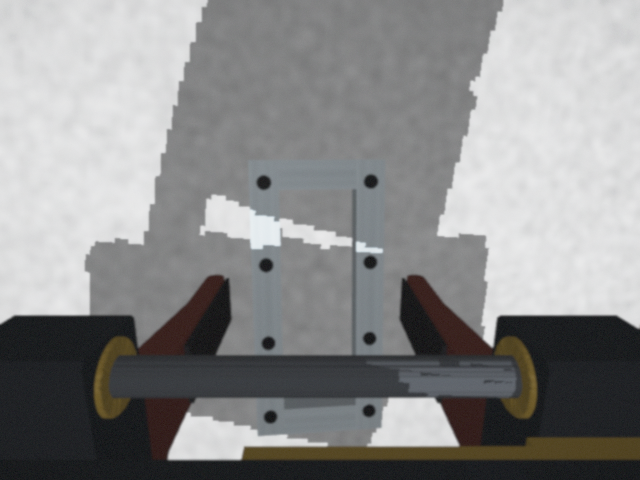

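>>> {"api": "send_rows", "payload": {"rows": [[2,0,0,0],[0,0,0,0],[0,0,0,0],[0,0,0,0],[0,0,0,0],[0,0,0,0],[0,0,0,0]], "fingers": 0}}

```text
t: 50.95
ee_pos: [575.4, -62.6, -19.1]
orientation: [-1.157, 1.188, 1.406]
ft_force: [-0.7, -0.2, 3.9]
width: 55.3
```

>>> {"api": "send_rows", "payload": {"rows": [[-10,0,0,0],[-20,0,0,0],[-30,0,0,0],[-35,0,0,0],[-35,0,0,0]]}}

```text
t: 51.37
ee_pos: [585.1, -71.4, 106.1]
orientation: [-1.145, 1.198, 1.421]
ft_force: [0.8, 0.6, -0.8]
width: 55.5
```

Run:
```python
from hc import *
tip(*box(4,-1),150,1.511)
d=ctrl.get_image("wrist");cv2.imwrite("pics/w27.png",d["img"][:,:,::-1])
W=cloud(d);P=comp(W,200,450,0,300,95,300);A=np.c_[P[:,:2]-P[:,:2].mean(0),np.ones(len(P))];print(len(P),np.linalg.lstsq(A,P[:,2],rcond=None)[0],rect(P[:,:2]))
```

```text
shift [ -27.7  120.1 -248.7] turn 0.149 | jaw 1.66 q6 -1.87 tcp [585.1 -71.4 106.1] w 55.5 t 51.4 F [ 0.8  0.6 -0.8] toolx [-0.141  0.08  -0.987]
12321 [4.99765344e-02 1.60645556e-02 1.36515994e+02] (array([558.6, -77.1]), array([74.7, 62.8]), np.float64(-1.489))
```

View pics/w27.png

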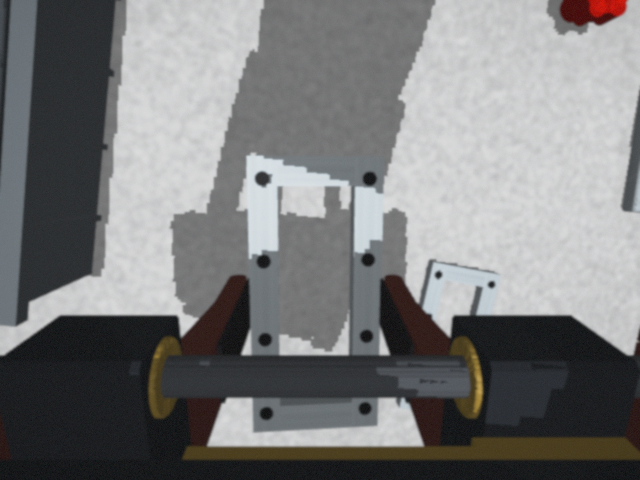

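>>> {"api": "send_rows", "payload": {"rows": [[-4,9,-20,0.01],[-3,12,-29,0.02],[-3,12,-29,0.02],[-3,12,-29,0.02],[-3,12,-29,0.02],[-3,13,-29,0.02],[-3,13,-29,0.02],[-2,13,-26,0.01],[0,8,-10,0],[0,0,0,0]]}}

```text
t: 52.25
ee_pos: [498.2, -316.6, 140.2]
orientation: [-1.067, 1.263, 1.29]
ft_force: [0.1, -0.2, -1.1]
width: 55.3
```

Run:
```python
from hc import *
tip(*box(4,-2),90,1.511)
```

```text
shift [ 72.7  -4.3 -22.1] turn 0.009 | jaw 1.52 q6 -2.11 tcp [ 498.2 -316.6  140.2] w 55.3 t 52.2 F [ 0.1 -0.2 -1.1] toolx [-0.113  0.072 -0.991]
```

>>> {"api": "send_rows", "payload": {"rows": [[12,-1,-6,0],[20,-1,-6,0],[22,-1,-5,0],[14,-1,-3,0],[5,0,0,0],[0,0,0,0]]}}

```text
t: 52.75
ee_pos: [496.2, -327.1, 60.4]
orientation: [-1.071, 1.258, 1.292]
ft_force: [0.1, -0.4, -0.7]
width: 55.6
```

Run:
```python
from hc import *
tip(*box(4,-2),76,1.511)
lookw("w28.png",240,400,150,300,75,100)
```

```text
shift [ 8.   1.8 -7.1] turn 0.014 | jaw 1.525 q6 -2.13 tcp [ 496.2 -327.1   60.4] w 55.6 t 52.8 F [ 0.1 -0.4 -0.7] toolx [-0.111  0.072 -0.991]
n 11464 zmean 89.4 slope [ 0.007 -0.025] [ 468.7 -325.6] [67.8 62.5] 1.514
```

View pics/w28.png

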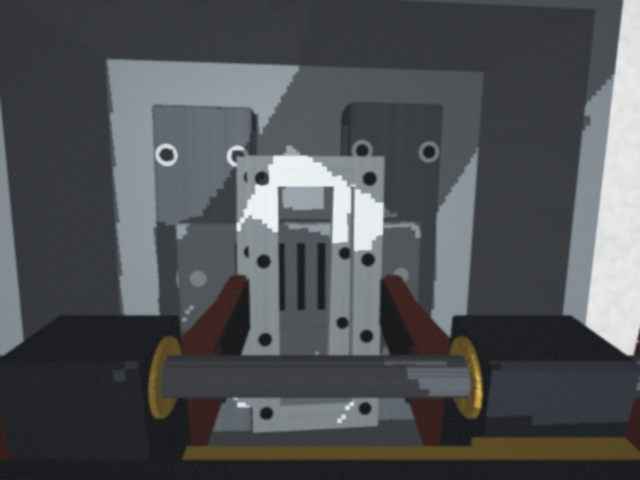

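Top is at 89.5; it needs about 81. Shift toward box −y and lower 7 mm.

>>> {"api": "send_rows", "payload": {"rows": [[3,1,-5,0.01],[4,0,-3,0],[3,0,0,0],[0,0,0,0]]}}

```text
t: 53.13
ee_pos: [496.6, -334.5, 52.5]
orientation: [-1.069, 1.262, 1.282]
ft_force: [-0.4, 0.1, 0.8]
width: 55.6
```

Run:
```python
from hc import *
tip(*box(4,-2),76,1.511)
lookw("w29.png",240,400,150,300,75,100)
```

```text
shift [0.8 3.3 0.7] turn 0.006 | jaw 1.517 q6 -2.13 tcp [ 496.6 -334.5   52.5] w 55.6 t 53.1 F [-0.4  0.1  0.8] toolx [-0.107  0.069 -0.992]
n 11542 zmean 81.9 slope [ 0.029 -0.012] [ 468.8 -332.9] [68.  62.2] 1.521
```

>>> {"api": "send_rows", "payload": {"rows": [[0,0,0,0],[0,0,0,0],[0,0,0,0],[-15,0,0,0],[-25,0,0,0],[-30,0,0,0],[-10,0,0,0]], "fingers": 0.85}}

```text
t: 53.77
ee_pos: [503.5, -339.1, 132.3]
orientation: [-1.065, 1.263, 1.286]
ft_force: [1.0, -0.5, 0.4]
width: 74.7
```

Run:
```python
from hc import *
lookw("w30.png",240,400,120,350,76,95)
d=ctrl.get_image("top");W=cloud(d)
P=comp(W,280,328,140,207,5,20); print("fa",len(P),*rect(P[:,:2]))
yaw=rect(P[:,:2])[2]
tip(648.6,50.6,140,yaw+np.pi/2)
```

```text
n 9458 zmean 80.8 slope [-0.001 -0.003] [ 498.2 -336.1] [120.2  56.2] -0.052
fa 743 [649.4  50.9] [122.5  56.3] -0.108
shift [  26.7 -125.3  396.4] turn 0.053 | jaw 1.516 q6 -2.13 tcp [ 503.  -338.7  130.6] w 74.5 t 53.9 F [ 0.4 -0.1 -0.4] toolx [-0.112  0.073 -0.991]
```

View pics/w30.png

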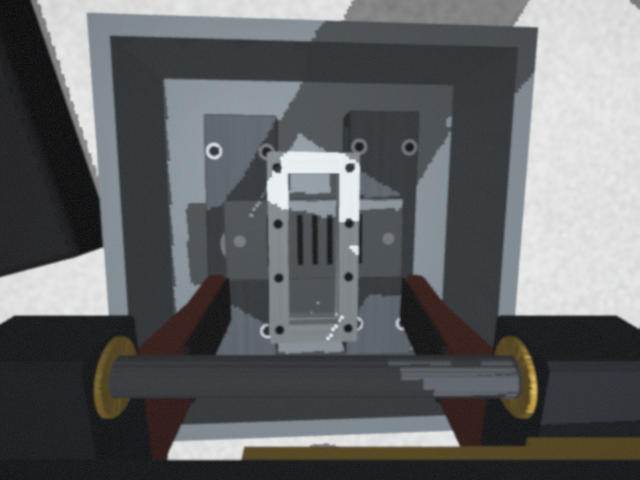

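>>> {"api": "send_rows", "payload": {"rows": [[-3,-6,20,0],[0,-10,32,0],[2,-10,32,0],[2,-10,32,0.01],[2,-10,32,0.01],[2,-10,32,0.01],[2,-10,32,0.01],[2,-10,32,0.01],[2,-10,32,0],[2,-10,32,0]]}}

```text
t: 54.7
ee_pos: [613.4, -29.6, 109.6]
orientation: [-1.007, 1.306, 1.251]
ft_force: [1.0, -0.5, 0.5]
width: 74.5
```

Run:
```python
from hc import *
tip(649.4,50.9,100,1.457)
```

```text
shift [ 35.1 -27.9  83.5] turn -0.006 | jaw 1.451 q6 -1.59 tcp [613.4 -29.6 109.6] w 74.5 t 54.7 F [ 1.  -0.5  0.5] toolx [-0.129  0.077 -0.989]
```

>>> {"api": "send_rows", "payload": {"rows": [[8,-9,27,0],[10,-9,27,0],[12,-6,18,0],[15,0,4,0],[15,0,0,0],[8,0,0,0],[0,0,0,0]]}}

```text
t: 55.28
ee_pos: [631.8, 61.2, 28.1]
orientation: [-1.006, 1.313, 1.265]
ft_force: [-0.4, -0.1, 0.2]
width: 74.8
```

Run:
```python
from hc import *
tip(649.4,50.9,4,1.457)
```

```text
shift [ 44.5 -22.   -9.7] turn 0.001 | jaw 1.458 q6 -1.49 tcp [631.8  61.2  28.1] w 74.8 t 55.3 F [-0.4 -0.1  0.2] toolx [-0.142  0.076 -0.987]
```

>>> {"api": "send_rows", "payload": {"rows": [[3,-9,-5,0],[5,-7,-4,0],[10,-4,-1,0],[10,0,0,0],[5,0,0,0],[0,0,0,0]]}}

```text
t: 55.78
ee_pos: [647.3, 47.7, -12.1]
orientation: [-1.004, 1.314, 1.262]
ft_force: [-0.6, 0.5, 0.3]
width: 75.0
```

Run:
```python
from hc import *
tip(649.4,50.9,4,1.457)
d=ctrl.get_image("wrist");cv2.imwrite("pics/w31.png",d["img"][:,:,::-1])
```

```text
shift [8.1 0.7 4.4] turn -0.003 | jaw 1.454 q6 -1.51 tcp [647.3  47.7 -12.1] w 75.0 t 55.8 F [-0.6  0.5  0.3] toolx [-0.142  0.076 -0.987]
```

View pics/w31.png

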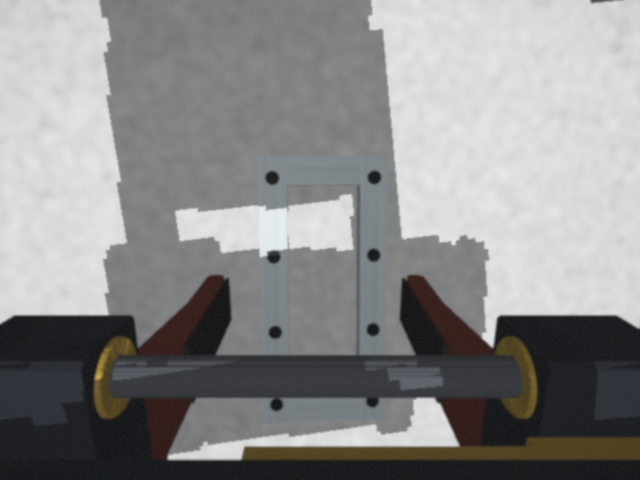

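>>> {"api": "send_rows", "payload": {"rows": [[5,0,3,0],[4,0,2,0],[0,0,0,0]]}}

```text
t: 56.08
ee_pos: [647.4, 53.5, -19.9]
orientation: [-1.005, 1.313, 1.261]
ft_force: [0.1, -0.8, 0.6]
width: 74.5
```

>>> {"api": "send_rows", "payload": {"rows": [[2,0,0,0],[0,0,0,0],[0,0,0,0],[0,0,0,0],[0,0,0,0],[0,0,0,0],[0,0,0,0]], "fingers": 0}}

```text
t: 56.67
ee_pos: [648.0, 53.4, -19.6]
orientation: [-1.009, 1.312, 1.26]
ft_force: [-0.1, -0.6, 1.0]
width: 55.8
```

>>> {"api": "send_rows", "payload": {"rows": [[-10,0,0,0],[-20,0,0,0],[-30,0,0,0],[-35,0,0,0],[-35,0,0,0],[-10,0,0,0]]}}

```text
t: 57.17
ee_pos: [664.1, 43.2, 121.4]
orientation: [-1.004, 1.32, 1.268]
ft_force: [1.1, -0.0, -0.2]
width: 55.2
```

Run:
```python
from hc import *
tip(*box(5,-3),150,1.511)
d=ctrl.get_image("wrist");cv2.imwrite("pics/w32.png",d["img"][:,:,::-1])
W=cloud(d);P=comp(W,200,450,0,300,95,300);A=np.c_[P[:,:2]-P[:,:2].mean(0),np.ones(len(P))];print(len(P),np.linalg.lstsq(A,P[:,2],rcond=None)[0],rect(P[:,:2]))
```

```text
shift [  -7.4  129.6 -393.8] turn -0.054 | jaw 1.457 q6 -1.49 tcp [664.1  43.2 121.4] w 55.2 t 57.2 F [ 1.1 -0.  -0.2] toolx [-0.149  0.074 -0.986]
12455 [ 5.64683452e-02 -2.34208703e-03  1.52038870e+02] (array([637.4,  44. ]), array([74.5, 63.8]), np.float64(1.458))
```

View pics/w32.png

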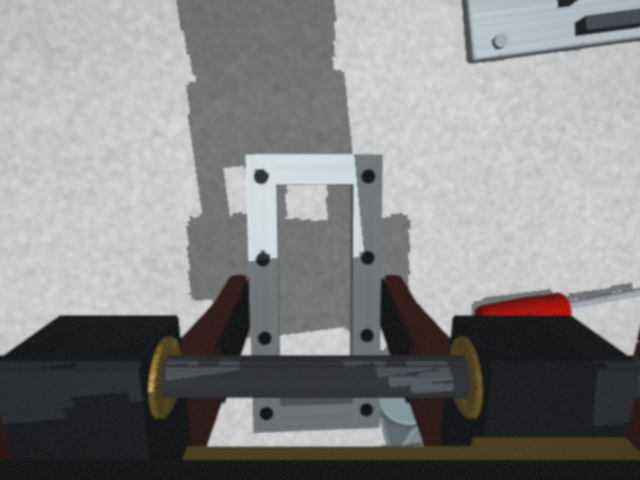

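>>> {"api": "send_rows", "payload": {"rows": [[-4,6,-20,-0.01],[-3,10,-32,-0.01],[-3,10,-32,-0.01],[-2,10,-32,0],[-2,10,-32,0],[-2,10,-32,0],[-2,11,-32,0],[-2,11,-32,0],[-1,11,-32,0],[-1,11,-32,0]]}}

```text
t: 58.05
ee_pos: [534.0, -259.1, 130.7]
orientation: [-1.027, 1.3, 1.309]
ft_force: [0.6, -0.4, -1.0]
width: 55.5
```

Run:
```python
from hc import *
tip(*box(5,-3),120,1.511)
```

```text
shift [ 34.3  30.3 -80.2] turn -0.012 | jaw 1.499 q6 -1.98 tcp [ 534.  -259.1  130.7] w 55.5 t 58.0 F [ 0.6 -0.4 -1. ] toolx [-0.156  0.079 -0.985]
```

>>> {"api": "send_rows", "payload": {"rows": [[0,10,-28,0],[2,10,-26,0],[5,6,-14,0],[8,1,-3,0],[8,0,0,0],[0,0,0,0]]}}

```text
t: 58.55
ee_pos: [489.3, -331.9, 99.4]
orientation: [-1.013, 1.304, 1.312]
ft_force: [-0.3, -0.0, -0.6]
width: 55.8
```

Run:
```python
from hc import *
tip(*box(5,-3),95,1.511)
lookw("w33.png",240,400,150,300,87,200)
```

```text
shift [26.7 -8.5 -4.1] turn -0.02 | jaw 1.491 q6 -2.09 tcp [ 489.3 -331.9   99.4] w 55.8 t 58.5 F [-0.3 -0.  -0.6] toolx [-0.164  0.084 -0.983]
n 11825 zmean 130.0 slope [0.007 0.025] [ 463. -330.] [68.3 63.5] 1.499
```

>>> {"api": "send_rows", "payload": {"rows": [[8,-5,-2,-0.01],[10,-5,-2,-0.01],[8,-3,0,0],[3,0,0,0],[0,0,0,0]]}}

```text
t: 59.02
ee_pos: [500.9, -330.0, 65.1]
orientation: [-1.033, 1.289, 1.334]
ft_force: [0.2, 0.2, -0.3]
width: 55.7
```

Run:
```python
from hc import *
tip(*box(5,-3),86,1.511)
lookw("w34.png",240,400,150,300,84,200)
```

```text
shift [ 3.6  7.3 -4.8] turn 0.009 | jaw 1.52 q6 -2.1 tcp [ 500.9 -330.    65.1] w 55.7 t 59.0 F [ 0.2  0.2 -0.3] toolx [-0.164  0.084 -0.983]
n 11840 zmean 95.6 slope [0.009 0.029] [ 474.4 -329.1] [68.1 63.2] 1.53
```

View pics/w34.png

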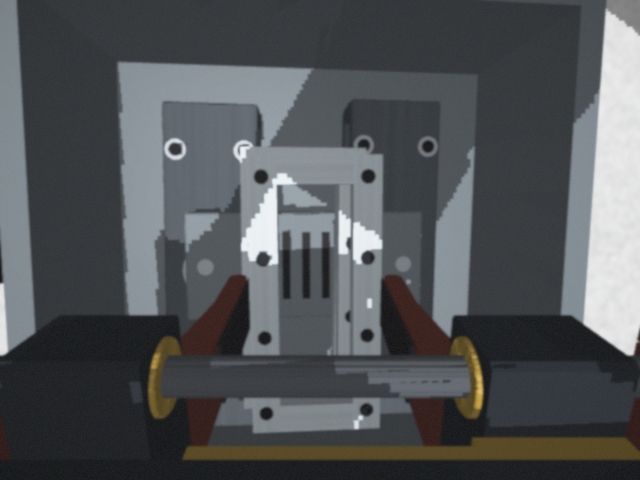

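Top at 95.8; it needs 91. Shift +y tool 6, −z 5, and down about 4.

>>> {"api": "send_rows", "payload": {"rows": [[1,5,-4,0],[3,2,-2,0],[2,0,0,0],[0,0,0,0]]}}

```text
t: 59.4
ee_pos: [493.4, -336.2, 62.4]
orientation: [-1.036, 1.288, 1.331]
ft_force: [0.4, 0.6, -0.0]
width: 55.4
```

Run:
```python
from hc import *
tip(*box(5,-3),86,1.511)
lookw("w35.png",240,400,150,300,84,200)
```

```text
shift [0.3 0.5 1.8] turn 0.01 | jaw 1.521 q6 -2.12 tcp [ 493.4 -336.2   62.4] w 55.4 t 59.4 F [ 0.4  0.6 -0. ] toolx [-0.161  0.082 -0.983]
n 11805 zmean 92.7 slope [0.018 0.026] [ 466.5 -335.3] [68.  62.6] 1.533
```

>>> {"api": "send_rows", "payload": {"rows": [[1,0,0,0],[0,0,0,0],[0,0,0,0],[-15,0,0,0],[-25,0,0,0],[-25,0,0,0],[-10,0,0,0]], "fingers": 0.85}}

```text
t: 60.03
ee_pos: [502.0, -341.8, 134.2]
orientation: [-1.029, 1.291, 1.337]
ft_force: [1.4, -0.5, 0.1]
width: 74.3
```

Run:
```python
from hc import *
lookw("w36.png",240,400,120,350,86,105)
tip(595,420,160,1.6)
```

```text
n 9987 zmean 90.8 slope [-0.001 -0.003] [ 495.3 -338.3] [119.7  56. ] -0.043
shift [ 49.3 -57.6 765.7] turn -0.081 | jaw 1.519 q6 -2.12 tcp [ 502.7 -342.3  135. ] w 74.6 t 60.1 F [ 0.3 -2.3  2. ] toolx [-0.166  0.085 -0.982]
```

View pics/w36.png

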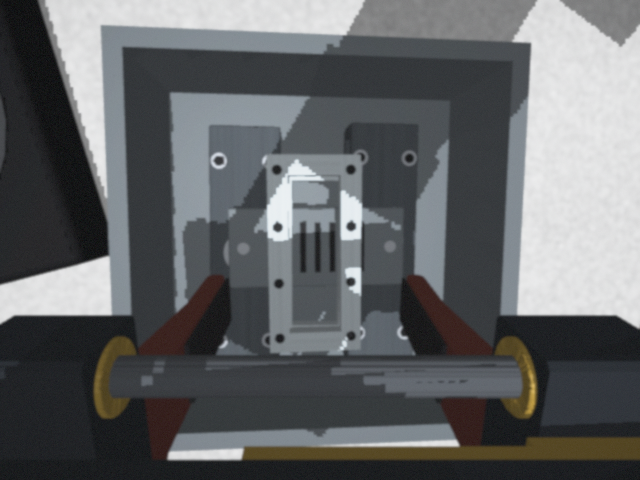

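All six parts are stacked flat, top frame at 90.8 mm (rim at 95). Now the lever.

>>> {"api": "send_rows", "payload": {"rows": [[-3,-2,20,0],[-2,-3,36,0],[-2,-3,36,0],[0,-3,36,0],[1,-3,36,0],[1,-3,36,0],[1,-3,36,0],[1,-3,36,0],[1,-3,36,0],[1,-3,36,0]]}}

```text
t: 60.92
ee_pos: [546.7, 5.9, 149.4]
orientation: [-1.02, 1.3, 1.327]
ft_force: [1.0, -0.4, -0.6]
width: 74.6
```

>>> {"api": "send_rows", "payload": {"rows": [[1,-3,36,0],[1,-3,36,0],[1,-3,36,0],[1,-3,36,0],[1,-3,36,0],[1,-3,36,0],[1,-3,30,0],[0,0,10,0],[0,0,0,0]]}}

```text
t: 61.67
ee_pos: [576.6, 278.5, 147.6]
orientation: [-1.02, 1.307, 1.336]
ft_force: [-1.3, -0.4, -0.9]
width: 74.6
```

Run:
```python
from hc import *
d=ctrl.get_image("top");cv2.imwrite("pics/t37.png",d["img"][:,:,::-1])
lever()
tip(578,380,120,1.6)
```

```text
Traceback (most recent call last):
  File "h.py", line 40, in lever
    d=ctrl.get_image("top");W=cloud(d);P=comp(W,130,260,150,300,100,115)
                                         ~~~~^^^^^^^^^^^^^^^^^^^^^^^^^^^
  File "h.py", line 30, in comp
    k=1+np.argmax(st[1:,4]); P=W[l==k]; return P
        ~~~~~~~~~^^^^^^^^^^
ValueError: attempt to get argmax of an empty sequence
```

View pics/t37.png

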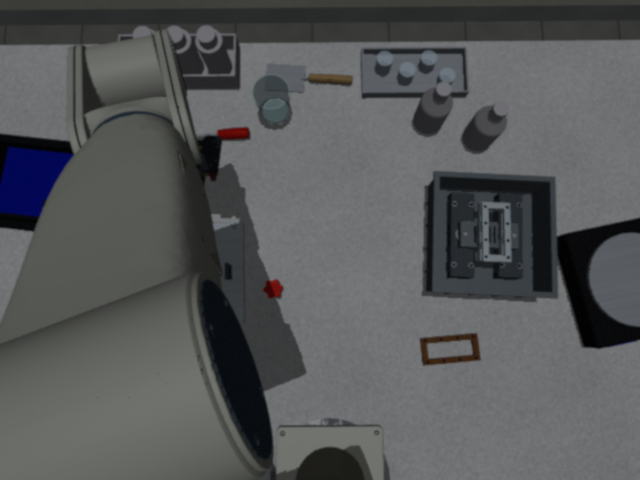

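```bash
python3 - <<'E'
from hc import *
d=ctrl.get_image("top");g=cv2.imread("pics/t20.png",0)[180:215,120:165];m=(g<45).astype(np.uint8)
n,l,s,c=cv2.connectedComponentsWithStats(m);k=1+np.argmax(s[1:,4]);print(s[k],c[k])
print(ray(d,137,191,108),ray(d,141,194,108))
tip(578,380,120,1.6)
E
python3 -c "
import cv2;i=cv2.imread('pics/t20.png')[160:300,110:200];cv2.imwrite('pics/kz.png',cv2.resize(i,None,fx=4,fy=4))"
```

```text
[ 12   8  19  15 184] [20.86413043 14.7173913 ]
[579.35792351 381.71471173 108.        ] [573.13358248 373.39723264 108.        ]
shift [ 59.7  -1.3 102.4] turn -0.093 | jaw 1.507 q6 -1.23 tcp [576.7 275.2 147.9] w 74.4 t 61.8 F [-1.3  0.2  0. ] toolx [-0.18   0.082 -0.98 ]
```

View pics/kz.png

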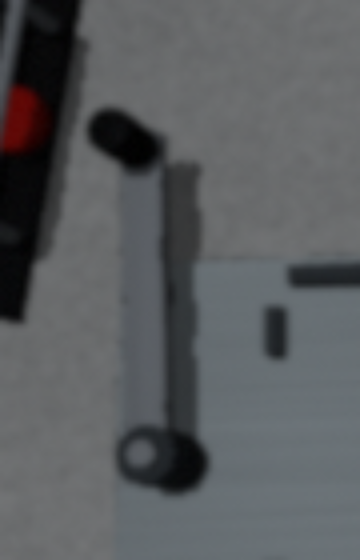

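Run:
```python
import numpy as np
W=np.load("W.npy")
for v in (165,175,185,190,195,205,220):
    print(v,[W[v,u].round(0).tolist() for u in range(98,140,5)])
```

```text
165 [[665.0, 510.0, 11.0], [663.0, 497.0, 14.0], [654.0, 472.0, 45.0], [639.0, 440.0, 92.0], [664.0, 465.0, 13.0], [662.0, 451.0, 19.0], [665.0, 445.0, 8.0], [667.0, 435.0, 3.0], [667.0, 425.0, 1.0]]
175 [[641.0, 507.0, 14.0], [641.0, 497.0, 12.0], [nan, nan, nan], [619.0, 441.0, 88.0], [641.0, 464.0, 11.0], [641.0, 453.0, 11.0], [645.0, 447.0, -1.0], [645.0, 436.0, -2.0], [644.0, 424.0, 1.0]]
185 [[618.0, 505.0, 14.0], [618.0, 495.0, 13.0], [598.0, 451.0, 85.0], [611.0, 461.0, 40.0], [611.0, 451.0, 37.0], [619.0, 453.0, 7.0], [621.0, 444.0, 3.0], [622.0, 435.0, -1.0], [621.0, 422.0, 2.0]]
190 [[607.0, 505.0, 14.0], [598.0, 479.0, 46.0], [586.0, 448.0, 91.0], [599.0, 459.0, 42.0], [600.0, 450.0, 38.0], [608.0, 452.0, 9.0], [610.0, 445.0, -1.0], [610.0, 434.0, -1.0], [610.0, 422.0, 0.0]]
195 [[595.0, 503.0, 15.0], [588.0, 479.0, 45.0], [576.0, 447.0, 92.0], [590.0, 461.0, 36.0], [589.0, 449.0, 39.0], [597.0, 452.0, 7.0], [597.0, 442.0, 5.0], [598.0, 432.0, 1.0], [598.0, 422.0, -0.0]]
205 [[574.0, 504.0, 12.0], [567.0, 479.0, 41.0], [556.0, 448.0, 86.0], [574.0, 472.0, 9.0], [574.0, 462.0, 7.0], [576.0, 454.0, -0.0], [576.0, 443.0, -1.0], [575.0, 431.0, 1.0], [576.0, 421.0, -2.0]]
220 [[534.0, 487.0, 42.0], [535.0, 480.0, 35.0], [540.0, 480.0, 11.0], [539.0, 467.0, 15.0], [541.0, 460.0, 8.0], [541.0, 451.0, 2.0], [542.0, 440.0, 1.0], [542.0, 430.0, -0.0], [541.0, 418.0, 3.0]]
```

>>> {"api": "send_rows", "payload": {"rows": [[0,0,30,-0.03],[0,0,32,-0.03],[1,0,26,-0.03],[0,0,8,0],[0,0,0,0]], "fingers": 0.65}}

```text
t: 62.23
ee_pos: [581.2, 362.2, 153.5]
orientation: [-1.073, 1.267, 1.397]
ft_force: [-0.9, 0.2, -0.6]
width: 57.1
```

Run:
```python
from hc import *
tip(577,381,120,1.6)
W=lookw("w38.png",200,450,150,330,95,115)
```

```text
shift [59.1 -2.5 16. ] turn -0.014 | jaw 1.586 q6 -1.19 tcp [581.2 362.2 153.5] w 57.1 t 62.2 F [-0.9  0.2 -0.6] toolx [-0.181  0.081 -0.98 ]
n 1154 zmean 106.8 slope [0.102 0.104] [578.5 381.6] [23. 23.] -1.307
```

View pics/w38.png

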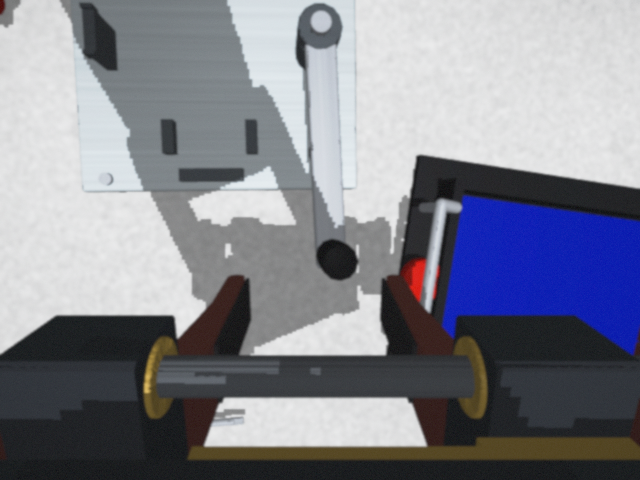

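>>> {"api": "send_rows", "payload": {"rows": [[10,-1,9,0],[15,-1,6,0],[15,0,3,0],[8,0,0,0],[0,0,0,0]]}}

```text
t: 62.7
ee_pos: [574.2, 377.7, 102.5]
orientation: [-1.067, 1.274, 1.39]
ft_force: [-0.4, -0.3, -0.1]
width: 57.0
```

Run:
```python
from hc import *
tip(577,381.6,82,1.6)
```

```text
shift [43.9 -6.5  2.2] turn -0.022 | jaw 1.578 q6 -1.18 tcp [574.2 377.7 102.5] w 57.0 t 62.7 F [-0.4 -0.3 -0.1] toolx [-0.182  0.079 -0.98 ]
```

>>> {"api": "send_rows", "payload": {"rows": [[10,-3,2,-0.01],[14,-3,1,0],[12,-1,0,0],[6,0,0,0],[0,0,0,0]], "fingers": 0.45}}

```text
t: 63.12
ee_pos: [573.0, 383.1, 54.5]
orientation: [-1.073, 1.27, 1.398]
ft_force: [0.3, 0.4, -0.1]
width: 39.4
```

Run:
```python
from hc import *
tip(577,381.6,82,1.6)
d=ctrl.get_image("wrist");cv2.imwrite("pics/w39.png",d["img"][:,:,::-1])
```

```text
shift [-3.8  1.2  0.7] turn -0.013 | jaw 1.587 q6 -1.19 tcp [573.  383.1  54.5] w 39.4 t 63.1 F [ 0.3  0.4 -0.1] toolx [-0.184  0.078 -0.98 ]
```

View pics/w39.png

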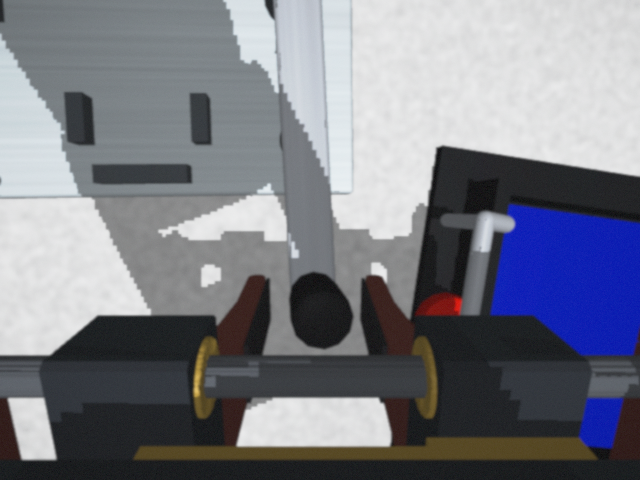

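>>> {"api": "send_rows", "payload": {"rows": [[0,1.1,-19,0.12],[0,1.1,-19,0.12],[0,1.1,-19,0.12],[0,1.1,-19,0.12],[0,1.1,-19,0.12]]}}

```text
t: 63.58
ee_pos: [551.2, 296.2, 54.8]
orientation: [-0.642, 1.547, 0.9]
ft_force: [0.2, 0.8, -0.7]
width: 39.5
```

```bash
cat >> hc.py <<'E'
def arcs():
    o=ctrl.get_obs();a=R.from_rotvec(o["orientation"]).as_matrix()[:,0];t=o["ee_pos"]-24*a
    v=t[:2]-[419.7,371];an=np.arctan2(v[0],-v[1]);print("tip",t.round(1),"r",np.hypot(*v).round(1),"ang",an.round(3))
    p=np.array([419.7,371])+159*np.array([np.sin(an),-np.cos(an)]);tip(p[0],p[1],80,an)
E
python3 - <<'E'
from hc import *
arcs()
E
```

```text
tip [555.4 294.2  78.4] r 155.9 ang 1.056
shift [-2.2 -2.7  0.2] turn -0.077 | jaw 0.979 q6 -0.68 tcp [551.2 296.2  54.8] w 39.5 t 63.6 F [ 0.2  0.8 -0.7] toolx [-0.174  0.084 -0.981]
```

>>> {"api": "send_rows", "payload": {"rows": [[-1,-0.5,-19,0.1],[-1,0.5,-19,0.11],[-1,1,-19,0.12],[0,1,-19,0.12]]}}

```text
t: 63.92
ee_pos: [501.3, 240.7, 65.1]
orientation: [-0.298, 1.672, 0.503]
ft_force: [1.0, 0.0, -1.5]
width: 39.7
```

Run:
```python
from hc import *
arcs()
d=ctrl.get_image("wrist");cv2.imwrite("pics/w40.png",d["img"][:,:,::-1])
```

```text
tip [505.3 238.6  88.7] r 157.6 ang 0.574
shift [ 8.3 -2.7  1. ] turn -0.063 | jaw 0.511 q6 -0.27 tcp [501.3 240.7  65.1] w 39.7 t 63.9 F [ 1.   0.  -1.5] toolx [-0.165  0.088 -0.982]
```

View pics/w40.png

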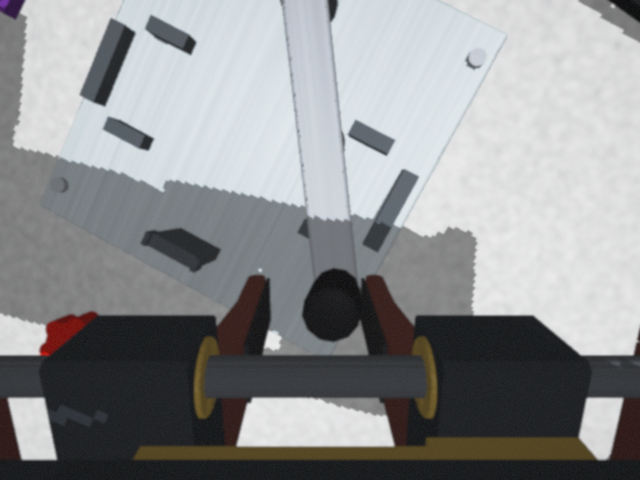

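>>> {"api": "send_rows", "payload": {"rows": [[5,-1,-19,0.08],[5,0,-19,0.1],[4,1,-19,0.12],[4,1,-18,0.12]]}}

```text
t: 64.3
ee_pos: [432.5, 216.6, 60.4]
orientation: [0.023, 1.721, 0.133]
ft_force: [1.1, -0.1, 0.6]
width: 39.5
```

Run:
```python
from hc import *
arcs()
d=ctrl.get_image("wrist");cv2.imwrite("pics/w41.png",d["img"][:,:,::-1])
```

```text
tip [436.2 214.4  84. ] r 157.5 ang 0.105
shift [ 3.8 -1.9  0.6] turn -0.028 | jaw 0.077 q6 0.14 tcp [432.5 216.6  60.4] w 39.5 t 64.3 F [ 1.1 -0.1  0.6] toolx [-0.154  0.091 -0.984]
```

View pics/w41.png

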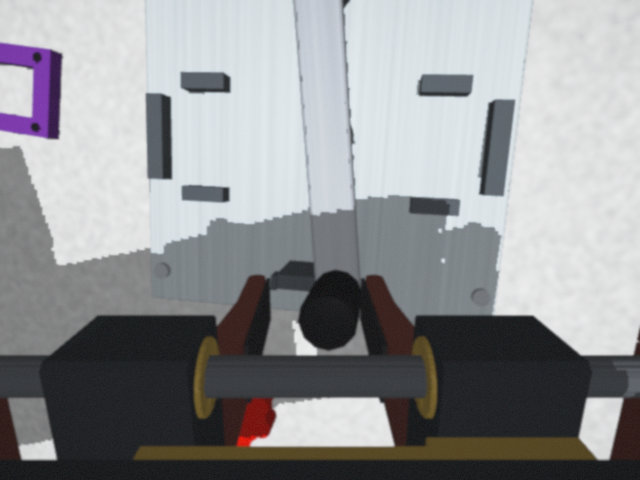

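>>> {"api": "send_rows", "payload": {"rows": [[3,-1,-10,0.02],[2,0,-8,0.02],[1,0,-5,0.02],[0,0,0,0]]}}

```text
t: 64.68
ee_pos: [414.3, 216.4, 59.5]
orientation: [0.062, 1.709, 0.089]
ft_force: [-1.2, 0.3, 0.5]
width: 39.4
```

Run:
```python
from hc import *
arcs()
W=lookw("w42.png",270,365,230,350,98,116)
```

```text
tip [417.7 214.2  83.2] r 156.8 ang -0.013
shift [ 3.  -2.5  0.4] turn 0.036 | jaw 0.023 q6 0.2 tcp [414.3 216.4  59.5] w 39.4 t 64.7 F [-1.2  0.3  0.5] toolx [-0.14   0.093 -0.986]
n 2905 zmean 106.8 slope [-0.045 -0.173] [424.3 212.4] [23.7 21.4] 0.038
```

View pics/w42.png

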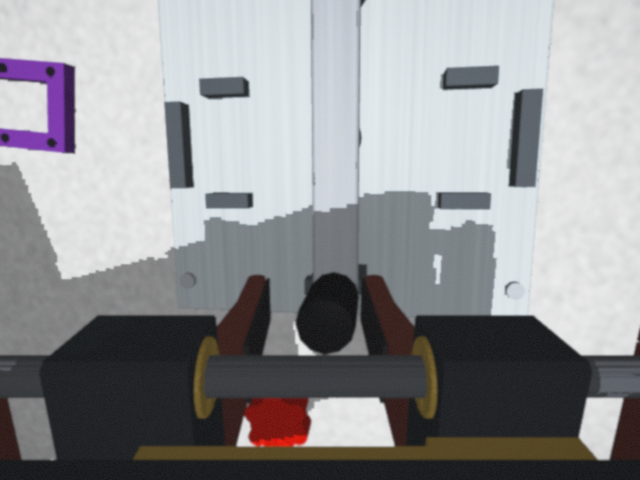

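>>> {"api": "send_rows", "payload": {"rows": [[0,0,0,0],[0,0,0,0],[0,0,0,0],[0,0,0,0],[0,0,0,0],[0,0,0,0],[-10,0,0,0],[-20,0,0,0],[-30,0,0,0],[-30,0,0,0]], "fingers": 0.95}}

```text
t: 65.57
ee_pos: [423.0, 207.4, 147.5]
orientation: [0.052, 1.725, 0.093]
ft_force: [0.4, 0.3, 0.8]
width: 83.5
```

>>> {"api": "send_rows", "payload": {"rows": [[-30,-10,0,0],[-20,-30,0,0],[0,-35,0,0],[0,-35,0,0],[0,-35,0,0],[0,-30,0,0],[0,-15,0,0],[0,0,0,0]]}}

```text
t: 66.23
ee_pos: [441.1, 6.4, 194.9]
orientation: [0.049, 1.705, 0.098]
ft_force: [-0.4, 1.4, -1.1]
width: 83.4
```

Run:
```python
from hc import *
go(422,0,200)
d=ctrl.get_image("top");W=cloud(d);cv2.imwrite("pics/t43.png",d["img"][:,:,::-1]);np.save("W2.npy",W)
P=comp(W,200,250,245,290,100,115);v=P.mean(0)[:2]-[419.7,371];print("knob",len(P),P.mean(0).round(1),"ang",np.arctan2(v[0],-v[1])-.028)
P=comp(W,465,520,195,270,86,96);print("top frame",len(P),P[:,2].mean(),*rect(P[:,:2]))
d=ctrl.get_image("side");cv2.imwrite("pics/s43.png",d["img"][:,:,::-1])
```

```text
shift [ -3.   -5.4 -19.8] turn 0 | jaw 0.037 q6 -0.15 tcp [441.1   6.4 194.9] w 83.4 t 66.2 F [-0.4  1.4 -1.1] toolx [-0.136  0.089 -0.987]
knob 117 [424.  210.4 107.1] ang -0.00114004242006056
top frame 985 90.235002406695 [ 495.6 -337.1] [120.5  58.1] -0.037
```

View pics/t43.png

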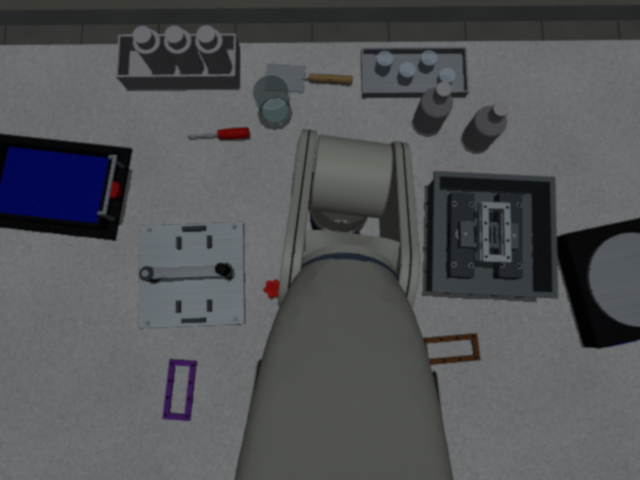

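View pics/s43.png

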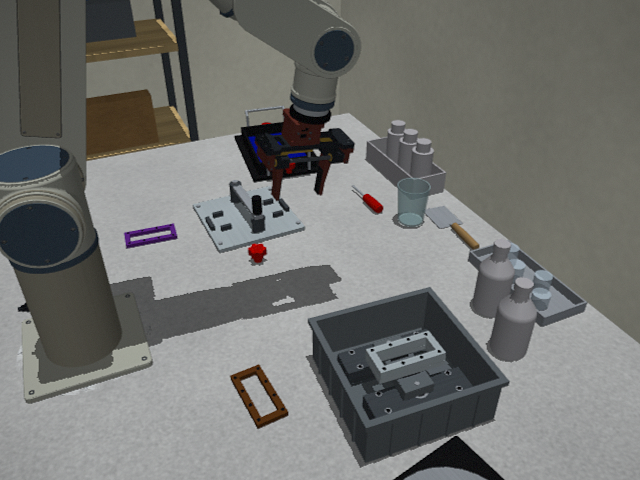

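The tote is packed, the lever reads about 0 rad and the bystanders are in place. Handing in.

Run:
```python
from workcell import ctrl
print(ctrl.close_job())
```

```text
the job is handed in; nothing more can be done
None
```

The job is done and handed in at about 66 s of the 192 s allowed. No verdict was given.

**What I did**
- Swung the clamp lever open and set both castings on the tote floor.
- Laid the one cover present across them, closed side up.
- Stacked all three aluminium frames on the cover. They lie crosswise to it, not along it.
- Swung the lever shut again.
- Left the brown and purple look-alike frames alone.

**Last checks**

| Item | Measured | Should be |
|---|---|---|
| Casting tops | 41 mm, flat | 41 mm |
| Cover top | 61 mm, flat | 61 mm |
| Frame tops | 71, 81 and 91 mm, flat | below the 95 mm rim |
| Lever | about 0 rad | below 0.15 rad |

In the final top and side pictures, the bottles, beaker, star knob and screwdriver looked unmoved; I did not measure their positions.

**What went wrong or disagreed**
- **Fingertips:** both cameras showed them about 24 mm above the reported tool point. So the first swing left the lever at only about 1.24 rad, and the first grip on casting a closed on air. I corrected for the offset, then pushed the lever fully open.
- **Knocked cover:** it was moved about 4 cm during the run, and frame a was nudged too. I measured both again before gripping them.
- **Tool tilt:** it drifted to as much as about 0.2 rad and I could not remove it. The parts still settled flat.

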